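# Fit the packs of a back-up battery supply and check its door switch

## Robot

A 6-joint arm with a two-finger parallel gripper is mounted at the origin on the work surface. World frame = base frame: x ahead of the robot, y to its left, z up, the work surface at z = 0. Lengths are in m, angles in rad, forces in N, time in s.
With the tool pointing down it reaches from about 0.35 to 0.775 m from the base axis. Payload 5.5 kg.
Tool frame: the origin (TCP) lies midway between the tips of the shut fingers; the grasp point (between the pads) lies 19 mm behind it; z points along the fingers, y is the direction in which the jaws open and shut (so a half turn about z gives the same grasp; the last joint's range is limited). The gripper opens to 85 mm and grips with 20 to 120 N. Pads are 22 mm wide; open, the fingers measure 114 mm over their backs; the gripper's body (76 mm by 85 mm) begins 54 mm behind the grasp point. The pads swing forward as they close: fully open they stand 13 mm farther back than shut.
Start: joints at [-1.411, 0.313, 0.046, 1.304, 0, 1.431], TCP at [0.17, -0.549, 0.231] pointing down, gripper open.
Joint ranges: [-2.76, 2.76], [-0.86, 1.69], [-1.03, 1.26], [-2.2, 2.34], [-1.47, 1.5], [-3.14, 3.14]. Speed limits (rad/s): [2.57, 2.57, 3.14, 3.14, 3.14, 3.14].

## Interface

Orientations are given as a unit quaternion [w, x, y, z].
In Python, from workcell import env gives the robot as it stands.
- The arm moves only by the shell command python3 -m creep 'ROWS' [OPENING] [FORCE]. ROWS is JSON, a list of rows, each a list of 6 numbers: the shift along the tool's x, y, z in m, then the turn, a rotation vector about the tool's x, y, z in degrees. A call has exactly 8 rows; each row is the pose to reach, as a shift and turn from the pose commanded when the call began, along the tool's axes at that moment; what a row does not reach only later rows make up. A row lasts 1/10 s, in which the tool goes at most 50 mm and 8.59 degrees, less where a joint would pass 70% of its speed; a pose out of reach is approached as far as the arm can. A call with a gripper value outside its range is refused whole. OPENING is the finger opening in m, from 0 to 0.0854, set as the call begins (- or left out, the last holds). The fingers move at their own pace and stop on an object; FORCE is the grip in N (left out, the last holds). Time passes only in rows, so rows that repeat a pose let the fingers close, or fill a call up. It gives the time, the measured TCP pose, the force and the opening at its end, in the units of the state.
- env.get_state(): the state, without advancing time (a new reading comes with each control period).
- env.read_camera(name): name is "side" or "top"; returns (picture, depth): 400x640x3 uint8, blue, green, red; 400x640 float32, m along the optical axis (not along the pixel's ray), 0 where there is no reading.
- env.camera_params(name): a dict with "fx", "fy", "cx", "cy" (pixels), "k1" (the pictures are not rectified: a ray, as slopes to the right and down, at radius r is drawn at 1 + k1 r^2 times it, then the intrinsics apply), "position" and "orientation" of the camera in the world. Camera axes: x right, y up, looking along -z (the intrinsics and any distortion apply to the point x, -y, -z); pixel columns grow to the right and rows downward; lengths in m; the calibration is good to about 2 mm. A picture is of the moment at which its call begins. camera_params takes no time and is no camera call.
- env.hand_in(): hands the job in, once; it reports no verdict.
The state is a dict: "clock": time; "joint_pos": joint angles; "qvel": joint speeds; "tau": joint torques, N m; "tcp_pos": TCP position; "orientation": TCP orientation; "wrist_force": force on the tool from outside, world axes, zero at the start; "ft_torque": the same for the moment, N m; "finger_gap": finger opening in m.
Only numpy, scipy, OpenCV 4.12 (cv2) and the standard library are available. Lean on these libraries where they do the work, as an engineer would, in place of code of your own. Each camera call takes 0.05 s, during which the arm holds its last target. There are 200 camera calls.

## Task

Stand every battery pack from the ledge in a slot of the supply's battery compartment, then lay the black lid in its recess and press it down until it sits level and flush, and turn the clamp knob clockwise until the dog is on its stop over the lid and the ratchet clicks and slips, but do not keep grinding it round. Last, check the door switch as the door would work it, twice over to see that it repeats: press its roller lever down gently just until it clicks, hold it there for two seconds without forcing it into its overtravel, and let it spring right back. Leave the tins and the other things on the ledge where they are.

Things in the scene. Friction and masses are not known exactly. Their poses are not given: they have to be found in the camera images.
- supply: Back-up battery supply lying on its back, door off, fixed: grey chassis 225 (x) x 210 (y) x 8 mm, origin at the centre of its underside, z up. On its +x part (middle 35 mm to +x of the origin) stands the battery compartment, an open box with four slots, 117 (x) x 159 (y) mm inside. On the -x part stand the hold-down clamp (towards -y) and the door switch (towards +y)
- seat (a point): Middle of the lid's seat (top of the compartment's 9 mm wall), 58 mm above the ledge; axes as the supply's. Around the seat a 5 mm thick outer lip rises to 62 mm above the ledge and leaves a recess 135 (x) x 177 (y) mm
- slot1 (a point): Middle of the floor of battery slot 1 of four (in a row along the supply's y, 39 mm apart, slot 1 at -y), 8 mm above the ledge. A slot is 62 mm long along the supply's x, 36 mm wide, between dividers 3 mm thick and 12 mm high; at its ends rails 4 mm wide and 6 mm high, then 24 mm of free floor to the compartment's walls. Any pack fits any slot
- slot2 (a point): Middle of the floor of battery slot 2 of four (in a row along the supply's y, 39 mm apart, slot 1 at -y), 8 mm above the ledge. A slot is 62 mm long along the supply's x, 36 mm wide, between dividers 3 mm thick and 12 mm high; at its ends rails 4 mm wide and 6 mm high, then 24 mm of free floor to the compartment's walls. Any pack fits any slot
- slot3 (a point): Middle of the floor of battery slot 3 of four (in a row along the supply's y, 39 mm apart, slot 1 at -y), 8 mm above the ledge. A slot is 62 mm long along the supply's x, 36 mm wide, between dividers 3 mm thick and 12 mm high; at its ends rails 4 mm wide and 6 mm high, then 24 mm of free floor to the compartment's walls. Any pack fits any slot
- slot4 (a point): Middle of the floor of battery slot 4 of four (in a row along the supply's y, 39 mm apart, slot 1 at -y), 8 mm above the ledge. A slot is 62 mm long along the supply's x, 36 mm wide, between dividers 3 mm thick and 12 mm high; at its ends rails 4 mm wide and 6 mm high, then 24 mm of free floor to the compartment's walls. Any pack fits any slot
- pack1: Battery pack, a white block with grey bands, 54 (x) x 30 (y) x 46 (z) mm, about 0.16 kg, brass contacts on top; origin at the centre of its underside, z up. It stands on the ledge and works either way round. Two to four packs are there; an absent one reads None
- pack2: Battery pack, a white block with grey bands, 54 (x) x 30 (y) x 46 (z) mm, about 0.16 kg, brass contacts on top; origin at the centre of its underside, z up. It stands on the ledge and works either way round. Two to four packs are there; an absent one reads None
- pack3: Battery pack, a white block with grey bands, 54 (x) x 30 (y) x 46 (z) mm, about 0.16 kg, brass contacts on top; origin at the centre of its underside, z up. It stands on the ledge and works either way round. Two to four packs are there; an absent one reads None
- pack4: Battery pack, a white block with grey bands, 54 (x) x 30 (y) x 46 (z) mm, about 0.16 kg, brass contacts on top; origin at the centre of its underside, z up. It stands on the ledge and works either way round. Two to four packs are there; an absent one reads None
- lid: Black flat lid of the battery compartment, plate 128 (x) x 170 (y) x 4 mm, 0.14 kg, with an upright grip rib in the middle: 10 mm thick (x), 44 mm long (y), from 4 to 28 mm above the underside. Origin at the centre of its underside, z up. Fits either way round, 3.5 mm free on each side of the recess; home, its origin is at seat and its top flush with the lip
- knob_bar (a point): Middle of the bar of the clamp knob, on the knob's upright axis, 90 mm above the ledge. The bar is 38 mm long, 12 mm thick and 26 mm high (77 to 103 mm above the ledge), on a disc 38 mm across. With joints dog and ratchet at 0 the bar lies 1.5 rad counter-clockwise from above of the supply's x; it turns clockwise by dog + ratchet
- dog (a joint): Angle of the steel clamp dog under the knob (rad), clockwise from above. Near 0 the dog (37 mm from axis to tip, underside 64.5 mm above the ledge) stands beside the compartment; at 1.4, its stop, it lies over the lid's edge. It turns with the knob against light friction (0.035 N m) and stays where it is left
- ratchet (a joint): Turn of the knob relative to the dog (rad), clockwise from above: 0 at the start. Once the dog is on its stop the ratchet in the knob slips at 0.22 N m and this grows; 0.1 is the first click
- dog_tip (a point): End of the clamp dog, in mid thickness
- lever (a joint): Roller lever of the door switch (rad): 0 at rest, grows as the roller is pressed down, springs back. The switch clicks at 0.18 (roller 7.5 mm down, about 4 N), overtravel begins at 0.30 (12.4 mm down, about 6 N), hard stop at 0.36
- roller (a point): Top of the white roller (12 mm across, 10 mm wide along the supply's x) at the end of the door switch's lever, moves with it; 79 mm above the ledge at rest. The lever is 42 mm long along the supply's y, hinged at its +y end 62 mm above the ledge, and rises 15 degrees to the roller. Press straight down on it
- tin1: Bystander: sealed tin, 60 mm across, 58 mm high, origin at the centre of its underside
- tin2: Bystander: sealed tin with a paper label, 60 mm across, 58 mm high, origin at the centre of its underside
- opener: Bystander: stainless tin opener, about 150 mm long along its x, 20 mm high
- saucer: Bystander: terracotta saucer 108 mm across and 18 mm high with three steel screws in it
Mind the look-alikes: they are no part of the job. Leave any orange look-alike of the pack4 alone. Leave any pink look-alike of the pack3 alone.

How it is judged:
On the way, in this order (a step that is already met when the one before it is completed fails the run):
1. every pack stands in a slot ((horizontal distance between pack1 and slot1 below 0.008 m or horizontal distance between pack1 and slot2 below 0.008 m or horizontal distance between pack1 and slot3 below 0.008 m or horizontal distance between pack1 and slot4 below 0.008 m) and z of pack1 in the frame of seat between -0.053 and -0.047 m and angle between each of pack1, pack2, pack3, pack4's own z axis and vertical below 0.06 rad and angle between the x axis of each of pack1, pack2, pack3, pack4 and the x axis of supply, either way round below 0.15 rad and (horizontal distance between pack2 and slot1 below 0.008 m or horizontal distance between pack2 and slot2 below 0.008 m or horizontal distance between pack2 and slot3 below 0.008 m or horizontal distance between pack2 and slot4 below 0.008 m) and z of pack2 in the frame of seat between -0.053 and -0.047 m and (horizontal distance between pack3 and slot1 below 0.008 m or horizontal distance between pack3 and slot2 below 0.008 m or horizontal distance between pack3 and slot3 below 0.008 m or horizontal distance between pack3 and slot4 below 0.008 m) and z of pack3 in the frame of seat between -0.053 and -0.047 m and (horizontal distance between pack4 and slot1 below 0.008 m or horizontal distance between pack4 and slot2 below 0.008 m or horizontal distance between pack4 and slot3 below 0.008 m or horizontal distance between pack4 and slot4 below 0.008 m) and z of pack4 in the frame of seat between -0.053 and -0.047 m), for 0.2 s.
2. the lid sits level in its recess (horizontal distance between lid and seat below 0.007 m and z of lid in the frame of seat below 0.002 m and angle between lid's own z axis and vertical below 0.02 rad and angle between the x axis of lid and the x axis of supply, either way round below 0.1 rad), for 0.2 s.
3. the dog is on its stop over the lid and the ratchet has slipped (all of step 2 and value of joint dog above 1.33 rad and value of joint ratchet above 0.1 rad), for 0.1 s.
4. the door switch is held at its click for at least 1.5 s, lid and clamp in place (all of step 3 and value of joint lever between 0.17 and 0.3 rad), for 1.5 s.
5. the lever has sprung back (value of joint lever below 0.04 rad), for 0.1 s.
6. the door switch is held at its click a second time for at least 1.5 s (all of step 4), for 1.5 s.
At the end, for the whole second after the job is handed in: Every pack upright in a slot (within 8 mm of its middle, on the slot's floor), lid level in its recess (within 2 mm of its seat, tilt under 0.02 rad), dog on its stop (over 1.33 rad), ratchet slipped by 0.1 rad or more, switch lever sprung back (under 0.04 rad), all at rest (all of step 1 and all of step 3 and value of joint lever below 0.04 rad and linear speed of lid below 0.02 m/s); the robot touches nothing.
It fails at once if the switch lever is forced into its overtravel (value of joint lever above 0.31 rad).
It fails at once if the ratchet is ground on and on (over 1.2 rad of slip) (value of joint ratchet above 1.2 rad).
It fails at once if a bystander is shifted by more than 5 cm (distance of any of tin1, tin2, opener, saucer from where it was at the start of the episode above 0.05 m).
It fails at once if a tin is knocked over (angle between any of tin1, tin2's own z axis and vertical above 0.6 rad).
Of pack1, pack2, pack3, pack4 only 2 to 4 are there at a start; the rules pass over those that are not, and their reading is None.
At some moment in a run one of pack1, pack2, pack3, pack4, lid may be knocked a few centimetres aside while the robot is not near it.
It also fails if it takes over 210 s, if anything falls off the work surface, if the arm or the gripper's body presses on something with over 40 N, if the wrist force passes 120 N, or if a joint passes its speed limit or range.

## Working session

There is one attempt and no reset: what is moved stays moved. The work goes in short steps, Python scripts to look and compute and a shell command to move; the robot and the scene stay as the last step left them, time stands still between calls to the robot, and variables do not carry over. Pictures are saved under pics/ and viewed, about 12 in all and at most 16, crops included, and the job is handed in when it is done.

```bash
ls; mkdir -p pics
cat > h.py <<'E'
import numpy as np, cv2
from workcell import env
from scipy.spatial.transform import Rotation as R
def Rq(q): return R.from_quat([q[1],q[2],q[3],q[0]])
def cam(n):
    p=env.camera_params(n); im,d=env.read_camera(n); return p,im,d
def rays(p,u,v):
    x=(np.asarray(u,float)-p['cx'])/p['fx']; y=(np.asarray(v,float)-p['cy'])/p['fy']
    a,b=x.copy(),y.copy()
    for _ in range(20):
        s=1+p['k1']*(a*a+b*b); a,b=x/s,y/s
    return np.stack([a,-b,-np.ones_like(a)],-1)
def cloud(p,d):
    v,u=np.mgrid[:d.shape[0],:d.shape[1]]
    return (rays(p,u,v)*d[...,None])@Rq(p['orientation']).as_matrix().T+p['position']
def px(p,P):
    c=(np.atleast_2d(P)-p['position'])@Rq(p['orientation']).as_matrix()
    a=c[:,0]/-c[:,2]; b=-c[:,1]/-c[:,2]; s=1+p['k1']*(a*a+b*b)
    return np.stack([p['fx']*a*s+p['cx'],p['fy']*b*s+p['cy']],-1)
def onplane(p,uv,z):
    uv=np.atleast_2d(uv); r=rays(p,uv[:,0],uv[:,1])@Rq(p['orientation']).as_matrix().T
    o=np.array(p['position']); return o+r*((z-o[2])/r[:,2])[:,None]
E
python3 - <<'E'
from h import *
print(env.get_state())
for n in('top','side'):
    p,im,d=cam(n); print(n,p); cv2.imwrite(f'pics/{n}0.png',im); np.savez(f'{n}0.npz',im=im,d=d)
E
```

```text
pics
{'clock': 0.0, 'joint_pos': array([-1.41058256e+00,  3.13958194e-01,  4.49712695e-02,  1.30358767e+00,
        1.88156983e-06,  1.43119869e+00]), 'qvel': array([ 0.00127825,  0.00028467,  0.00019416, -0.00152273, -0.00094113,
        0.00019385]), 'tau': array([ 1.29353953e-05, -4.80625820e+01,  2.98534960e+01,  1.92422949e-02,
       -1.29936116e-04,  4.35068701e-07]), 'tcp_pos': array([ 0.16973112, -0.54884513,  0.23042972]), 'orientation': array([-8.89096167e-04,  9.88784775e-01,  1.49344832e-01, -8.22435223e-06]), 'wrist_force': array([0.72068933, 0.20641116, 0.47065097]), 'ft_torque': array([ 0.00366521, -0.0071866 , -0.0224276 ]), 'finger_gap': 0.08568269601556056}
top {'fx': 381.52963522280635, 'fy': 381.52963522280635, 'cx': 319.06212667110503, 'cy': 201.60848590265888, 'k1': -0.04133040616977394, 'position': array([ 0.44098113, -0.06564235,  1.037844  ]), 'orientation': array([-0.70055542, -0.03107939,  0.02802385,  0.71236987])}
side {'fx': 416.9960935555446, 'fy': 416.9960935555446, 'cx': 317.43147236165873, 'cy': 203.86678536061203, 'k1': -0.05546646424385833, 'position': array([0.41914685, 0.92840068, 0.8262264 ]), 'orientation': array([-0.04835272, -0.01697702,  0.43644955,  0.89826811])}
```

View pics/top0.png

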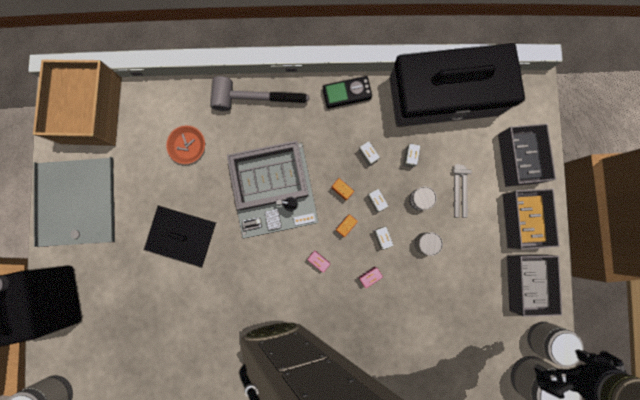

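View pics/side0.png

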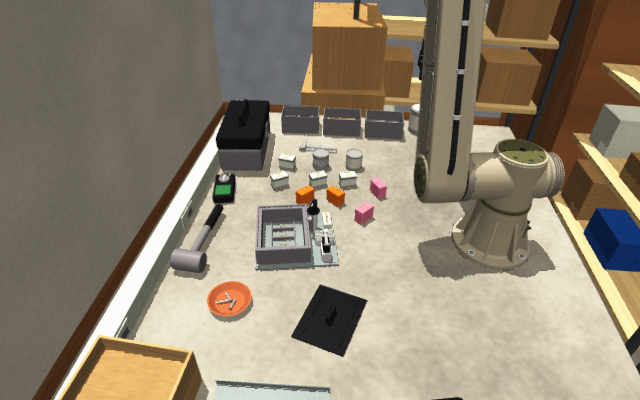

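Top view: four white packs at about (370,153), (413,155), (377,200) and (384,238). The orange and pink blocks are decoys. The compartment is at (268,175), the knob at (290,204), the switch at (250,222) and the lid at (180,236). Next I measure.

```bash
cat > m.py <<'E'
from h import *
def comps(C,im,mask,lo,hi):
    n,l,s,c=cv2.connectedComponentsWithStats(mask.astype(np.uint8))
    for i in range(1,n):
        if lo<=s[i,4]<=hi: yield l==i,s[i],c[i]
def rect(P):
    (c,wh,a)=cv2.minAreaRect((P[:,:2]*1000).astype(np.float32)); w,h=wh
    if w<h: a+=90;w,h=h,w
    return np.round(c,1),np.round([w,h],1),round((a+90)%180-90,1)
E
python3 - <<'E'
from m import *
for n in('top','side'):
    f=np.load(n+'0.npz'); im,d=f['im'],f['d']; p=env.camera_params(n); C=cloud(p,d)
    t=C[(C[...,0]>.3)&(C[...,0]<.7)&(abs(C[...,1])<.3)&(d>0)]
    h,b=np.histogram(t[:,2],np.arange(-.02,.12,.002)); print(n,'table z',b[h.argmax()], np.median(t[:,2]))
    z=C[...,2]; hsv=cv2.cvtColor(im,cv2.COLOR_BGR2HSV)
    roi=(C[...,0]>.25)&(C[...,0]<.8)&(C[...,1]>-.5)&(C[...,1]<.5)
    # white-ish tops at z .036-.056
    for nm,m in (('4-6cm tops',(z>.038)&(z<.066)),('lid',(im.max(2)<45)&(z<.02))):
        for mk,s,c in comps(C,im,m&roi&(d>0),40,9000):
            print(nm,np.round(c),s[4],'z',round(float(np.median(z[mk])),4),*rect(C[mk]),'S,V',np.median(hsv[mk],0))
    for nm,m in (('>66',(z>.066)&(z<.13)),):
        for mk,s,c in comps(C,im,m&roi&(C[...,1]>0)&(C[...,0]>.35),5,900): print(nm,np.round(c),s[4],np.round(C[mk].mean(0),4),np.percentile(z[mk],95),*rect(C[mk]))
im=np.load('top0.npz')['im'][120:290,130:450]
cv2.imwrite('pics/t0c.png',cv2.resize(im[10:130,90:200],None,fx=5,fy=5,interpolation=cv2.INTER_CUBIC))
E
```

```text
top table z -1.734723475976807e-17 0.0013876306063269617
4-6cm tops [416. 116.] 217 z 0.0522 [ 743.4 -332.1] [159.   58.2] 68.3 S,V [126.  28.  36.]
4-6cm tops [219. 104.] 130 z 0.051 [791.7 202.4] [51.1 16. ] -89.5 S,V [13.5 20.  99.5]
4-6cm tops [473. 114.] 52 z 0.0525 [ 749.7 -476.2] [46.8  1.9] -83.8 S,V [70.5 29.  37.5]
4-6cm tops [265. 173.] 1506 z 0.0592 [597.   71.2] [187.8 146.6] -79.3 S,V [  8.  19. 131.]
4-6cm tops [369. 152.] 225 z 0.0455 [ 654.5 -197. ] [55.3 28.7] 31.6 S,V [113.  10. 199.]
4-6cm tops [412. 154.] 244 z 0.0455 [ 647.4 -311.2] [54.8 30.4] -12.1 S,V [113.  10. 198.]
4-6cm tops [343. 188.] 243 z 0.046 [ 558.6 -125.2] [54.2 30.8] 47.8 S,V [ 17. 164. 193.]
4-6cm tops [424. 198.] 454 z 0.0555 [ 529.8 -334.5] [59.2 58.8] -80.5 S,V [ 11.  19. 192.]
4-6cm tops [378. 200.] 224 z 0.0457 [ 526.8 -216.3] [53.1 28.4] 28.3 S,V [114.5  10.  201. ]
4-6cm tops [347. 225.] 251 z 0.0458 [ 462.1 -133.9] [54.3 30.7] -41.1 S,V [ 16. 166. 194.]
4-6cm tops [249. 224.] 78 z 0.0602 [471.8 117.6] [39.4 22.7] -79.1 S,V [15.  16.  87.5]
4-6cm tops [383. 237.] 251 z 0.0455 [ 427.8 -227
[... 1557 characters left out ...]
 138 z 0.0471 [ 461.1 -133.7] [57.2 33.3] -43.0 S,V [ 16.  215.  242.5]
4-6cm tops [283. 230.] 1443 z 0.0588 [583.3  67.3] [194.8 173.7] -80.3 S,V [  8.  15. 123.]
4-6cm tops [364. 208.] 152 z 0.0472 [369.  -58.2] [57.1 30.9] 51.1 S,V [169.   78.5 246.5]
4-6cm tops [325. 245.] 103 z 0.0578 [470.8 117.5] [45.5 24.4] -84.6 S,V [30. 15. 42.]
4-6cm tops [199. 258.] 113 z 0.0516 [792.4 205.4] [48.9 15. ] 87.8 S,V [  8.  15. 132.]
lid [330. 320.] 2988 z 0.0047 [441.7 319.7] [169.4 125.4] 72.8 S,V [130.  20.  36.]
>66 [312. 210.] 148 [0.5178 0.0206 0.086 ] 0.1056715686458313 [515.3  22.8] [45.2 34.3] -83.2
>66 [326. 235.] 55 [0.4725 0.1067 0.0721] 0.08038979971017023 [472.5 110.3] [50.1 11.3] -80.8
```

View pics/t0c.png

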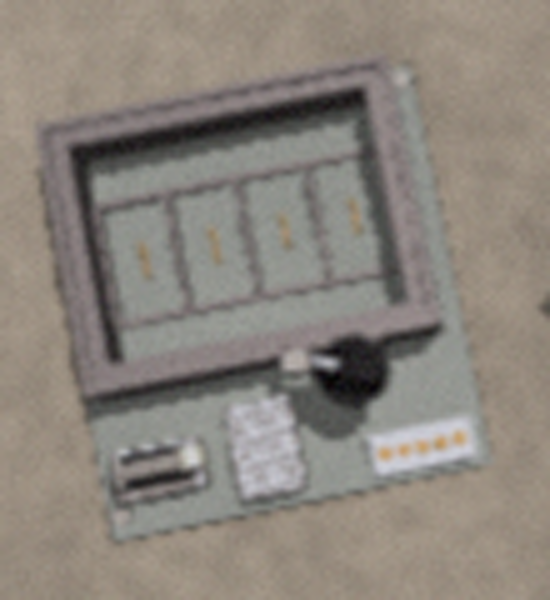

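Supply seat is near (0.597, 0.071) with yaw about 10.6°. The packs' rectangles agree in both views, and their tops measure 46 mm. The packs stand 9 mm apart in the slots, too close for the fingers, so I'll grip across the 54 mm length, with the jaws along the supply's x.

```bash
cat > plan.py <<'E'
import sys
from h import *
# args: waypoints x,y,z,a (mm, deg; a = world angle of tool x, tool down). '.' keeps value
s=env.get_state(); P=np.array(s['tcp_pos'])*1000; M=Rq(s['orientation'])
a0=np.degrees(np.arctan2(*M.as_matrix()[[1,0],0]))
print('now',np.round(P,1),'a',round(a0,1),'q6',round(s['joint_pos'][5],2),'t',s['clock'],'F',np.round(s['wrist_force'],1),'gap',round(s['finger_gap'],4))
cur=[*P,a0]
for w in sys.argv[1:]:
    t=[c if v=='.' else float(v) for c,v in zip(cur,w.split(','))]
    N=R.from_euler('z',t[3],degrees=True)*R.from_euler('x',180,degrees=True)
    print(w,'shift',np.round(M.inv().apply(np.array(t[:3])-P),1),'turn',np.round((M.inv()*N).as_rotvec(degrees=True),1))
    P=np.array(t[:3]);M=N;cur=t
E
cat > packs.py <<'E'
from m import *
p,im,d=cam('top'); C=cloud(p,d); z=C[...,2]; hsv=cv2.cvtColor(im,cv2.COLOR_BGR2HSV)
roi=(C[...,0]>.25)&(C[...,0]<.8)&(C[...,1]>-.5)&(C[...,1]<.6)&(d>0)
for mk,s,c in comps(C,im,roi&(z>.038)&(z<.05),100,330):
    if np.median(hsv[mk],0)[1]<25: print('pack',np.round(c),s[4],*rect(C[mk]))
for mk,s,c in comps(C,im,roi&(im.max(2)<45)&(z<.02),1500,4000): print('lid',np.round(c),s[4],*rect(C[mk]))
E
python3 plan.py 428,-228.5,160,109.5 .,.,10,. .,.,160,. 600.6,52,160,100.6 .,.,20,.
```

```text
now [ 169.7 -548.9  230.5] a 17.2 q6 1.43 t 0.1 F [-1.1  0.5 -1.1] gap 0.0851
428,-228.5,160,109.5 shift [ 341.4 -229.7   70.9] turn [ -0.1  -0.1 -92.3]
.,.,10,. shift [ -0.  -0. 150.] turn [0. 0. 0.]
.,.,160,. shift [   0.    0. -150.] turn [0. 0. 0.]
600.6,52,160,100.6 shift [206.8 256.3   0. ] turn [-0.  -0.   8.9]
.,.,20,. shift [  0.  -0. 140.] turn [0. 0. 0.]
```

```bash
python3 -m creep '[[0.02,-0.014,0.004,0,0,-8],[0.05,-0.034,0.01,0,0,-16],[0.09,-0.06,0.018,0,0,-24],[0.13,-0.088,0.027,0,0,-32],[0.17,-0.115,0.035,0,0,-40],[0.21,-0.142,0.043,0,0,-48],[0.25,-0.168,0.052,0,0,-56],[0.285,-0.191,0.059,0,0,-64]]' 0.085 40
python3 plan.py 428,-228.5,140,109.5
```

```text
clock: 0.9
tcp_pos: [0.3864, -0.2804, 0.1716]
orientation: [-0.0, 0.757, 0.653, 0.0]
wrist_force: [-0.4, -1.7, 0.2]
finger_gap: 0.0851
now [ 386.4 -280.4  171.6] a 81.5 q6 0.92 t 0.9 F [-0.4 -1.7  0.2] gap 0.0851
428,-228.5,140,109.5 shift [57.5 33.5 31.6] turn [ -0.  -0. -28.]
```

```bash
python3 -m creep '[[0.012,0.007,0.006,0,0,-7],[0.03,0.017,0.015,0,0,-14],[0.045,0.026,0.024,0,0,-21],[0.0575,0.0335,0.0316,0,0,-28],[0.0575,0.0335,0.05,0,0,-28],[0.0575,0.0335,0.08,0,0,-28],[0.0575,0.0335,0.1,0,0,-28],[0.0575,0.0335,0.1,0,0,-28]]'
python3 - <<'E'
from h import *
p,im,d=cam('side'); cv2.imwrite('pics/s1.png',cv2.resize(im[110:240,240:440],None,fx=4,fy=4))
E
python3 plan.py 428,-228.5,10,109.5
```

```text
clock: 1.7
tcp_pos: [0.4254, -0.2293, 0.0695]
orientation: [-0.003, 0.579, 0.815, 0.0]
wrist_force: [-0.9, 0.4, -0.2]
finger_gap: 0.0853
now [ 426.4 -230.    71.1] a 109.2 q6 0.58 t 1.75 F [-0.2 -0.   1.5] gap 0.0848
428,-228.5,10,109.5 shift [ 0.7  2.2 61.1] turn [-0.1 -0.2 -0.3]
```

View pics/s1.png

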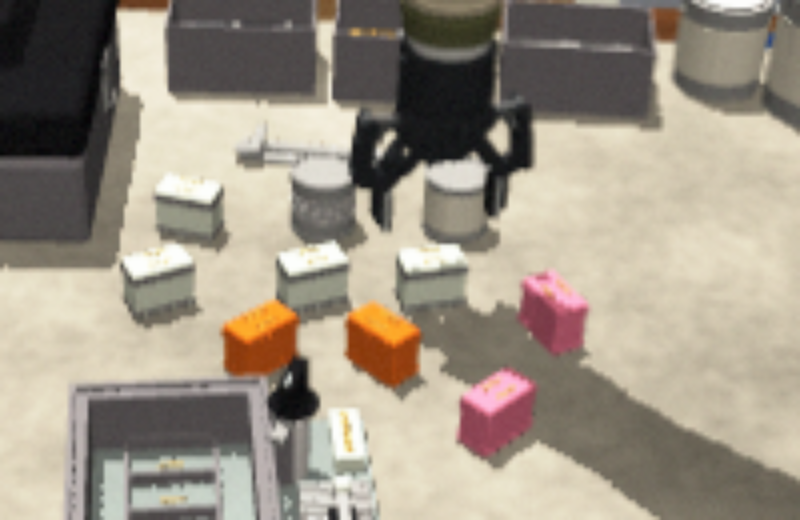

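The open gripper straddles the nearest pack (crop 430,275) and clears its neighbours. Descend, grip and lift.

```bash
python3 -m creep '[[0.001,0.002,0.012,0,0,0],[0.001,0.002,0.028,0,0,0],[0.001,0.002,0.045,0,0,0],[0.001,0.002,0.057,0,0,0],[0.001,0.002,0.061,0,0,0],[0.001,0.002,0.061,0,0,0],[0.001,0.002,0.061,0,0,0],[0.001,0.002,0.061,0,0,0]]' 0.085 40
python3 -m creep '[[0,0,0,0,0,0],[0,0,0,0,0,0],[0,0,0,0,0,0],[0,0,0,0,0,0],[0,0,0,0,0,0],[0,0,0,0,0,0],[0,0,-0.003,0,0,0],[0,0,-0.01,0,0,0]]' 0.04 50
python3 plan.py .,.,160,. 600.6,52,160,100.6 .,.,20,.
```

```text
clock: 2.55
tcp_pos: [0.4298, -0.2299, 0.0121]
orientation: [0.001, 0.579, 0.815, -0.0]
wrist_force: [0.5, -0.6, -0.3]
finger_gap: 0.0848
clock: 3.35
tcp_pos: [0.4283, -0.2288, 0.0208]
orientation: [-0.001, 0.579, 0.815, 0.0]
wrist_force: [0.8, -0.3, -1.1]
finger_gap: 0.0534
now [ 428.3 -228.8   20.8] a 109.2 q6 0.58 t 3.35 F [ 0.8 -0.3 -1.1] gap 0.0534
.,.,160,. shift [   0.3   -0.2 -139.2] turn [-0.1 -0.1  0. ]
600.6,52,160,100.6 shift [208.6 254.9   0. ] turn [-0.  -0.   8.6]
.,.,20,. shift [  0.  -0. 140.] turn [0. 0. 0.]
```

```bash
python3 -m creep '[[0,0,-0.03,0,0,0],[0,0,-0.07,0,0,0],[0,0,-0.11,0,0,0],[0.02,0.025,-0.139,0,0,1],[0.05,0.06,-0.139,0,0,3],[0.08,0.1,-0.139,0,0,4],[0.11,0.135,-0.139,0,0,5],[0.14,0.172,-0.139,0,0,7]]'
python3 -m creep '[[0.02,0.024,0,0,0,1],[0.045,0.052,0,0,0,1.6],[0.063,0.075,0,0,0,1.6],[0.07,0.083,0,0,0,1.6],[0.07,0.083,0.02,0,0,1.6],[0.07,0.083,0.05,0,0,1.6],[0.07,0.083,0.065,0,0,1.6],[0.07,0.083,0.065,0,0,1.6]]'
python3 - <<'E'
from h import *
p,im,d=cam('side'); cv2.imwrite('pics/s2.png',cv2.resize(im[170:290,230:370],None,fx=5,fy=5))
E
python3 plan.py 600.6,52,95,100.6 .,.,19,.
```

```text
clock: 4.15
tcp_pos: [0.546, -0.039, 0.1606]
orientation: [0.0, 0.629, 0.778, -0.0]
wrist_force: [1.9, -1.5, -2.4]
finger_gap: 0.0533
clock: 4.95
tcp_pos: [0.6092, 0.0448, 0.0924]
orientation: [-0.003, 0.639, 0.769, -0.002]
wrist_force: [-1.2, -0.2, -1.0]
finger_gap: 0.0533
now [610.4  44.8  94.2] a 100.5 q6 1.33 t 5.0 F [-0.1  0.6 -0.7] gap 0.0533
600.6,52,95,100.6 shift [ 8.9 -8.3 -0.8] turn [-0.2 -0.  -0.1]
.,.,19,. shift [ 0. -0. 76.] turn [0. 0. 0.]
```

View pics/s2.png

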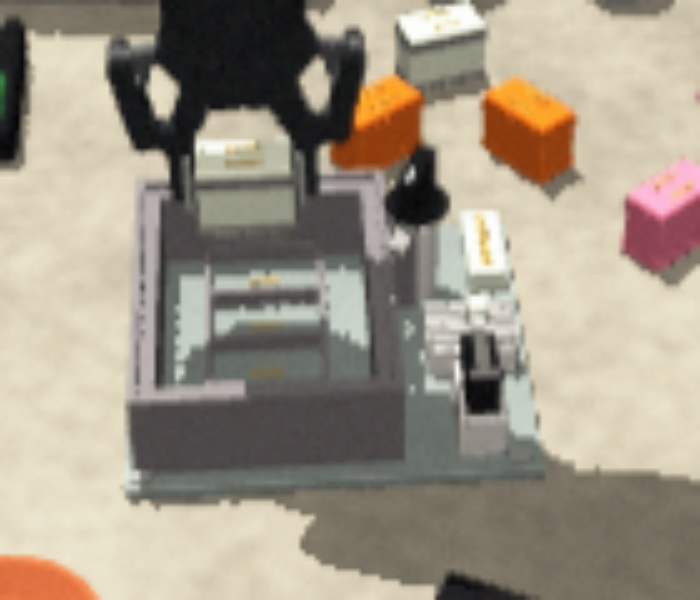

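The pack hangs level over the compartment. Correct it to slot 2 and lower.

```bash
python3 -m creep '[[0.004,-0.004,0,0,0,0],[0.0089,-0.0083,0,0,0,0],[0.0089,-0.0083,0,0,0,0],[0.0089,-0.0083,0.01,0,0,0],[0.0089,-0.0083,0.022,0,0,0],[0.0089,-0.0083,0.03,0,0,0],[0.0089,-0.0083,0.03,0,0,0],[0.0089,-0.0083,0.03,0,0,0]]'
python3 plan.py 600.6,52,19,100.6
python3 - <<'E'
from m import *
for n in('top','side'):
    p,im,d=cam(n); C=cloud(p,d); z=C[...,2]
    q=(C[...,0]>.55)&(C[...,0]<.66)&(C[...,1]>.02)&(C[...,1]<.12)&(z>.075)&(z<.12)
    b=im.min(2)>110
    for mk,s,c in comps(C,im,q&b,20,900): print(n,c,s[4],*rect(C[mk]),np.median(z[mk]))
cv2.imwrite('pics/x.png',im)
E
```

```text
clock: 5.8
tcp_pos: [0.6018, 0.0524, 0.0645]
orientation: [-0.001, 0.639, 0.769, -0.0]
wrist_force: [0.2, 0.3, -1.8]
finger_gap: 0.0536
now [601.8  52.4  64.5] a 100.6 q6 1.34 t 5.8 F [ 0.2  0.3 -1.8] gap 0.0536
600.6,52,19,100.6 shift [-0.2 -1.2 45.5] turn [-0.1 -0.  -0. ]
side [280.97959184 211.1292517 ] 147 [601.1  51.3] [51.2 34.2] 13.5 0.10066082949966726
side [280.95384615 218.95384615] 65 [600.   63.8] [50.   8.5] 9.6 0.08161581881207547
```

```bash
python3 -m creep '[[0,-0.001,0.006,0,0,0],[0,-0.001,0.013,0,0,0],[0,-0.001,0.02,0,0,0],[0,-0.001,0.027,0,0,0],[0,-0.001,0.033,0,0,0],[0,-0.001,0.039,0,0,0],[0,-0.001,0.042,0,0,0],[0,-0.001,0.042,0,0,0]]'
python3 plan.py 600.6,52,18.5,100.6
```

```text
clock: 6.7
tcp_pos: [0.6008, 0.0522, 0.0226]
orientation: [-0.0, 0.639, 0.769, -0.0]
wrist_force: [0.3, -0.4, -1.7]
finger_gap: 0.0531
now [600.8  52.2  22.6] a 100.6 q6 1.34 t 6.7 F [ 0.3 -0.4 -1.7] gap 0.0531
600.6,52,18.5,100.6 shift [-0.2 -0.3  4.1] turn [-0.1 -0.  -0. ]
```

```bash
python3 -m creep '[[0,0,0.002,0,0,0],[0,0,0.004,0,0,0],[0,0,0.005,0,0,0],[0,0,0.005,0,0,0],[0,0,0.005,0,0,0],[0,0,0.005,0,0,0],[0,0,0.005,0,0,0],[0,0,0.005,0,0,0]]'
python3 -m creep '[[0,0,0,0,0,0],[0,0,0,0,0,0],[0,0,0,0,0,0],[0,0,-0.005,0,0,0],[0,0,-0.025,0,0,0],[0,0,-0.06,0,0,0],[0,0,-0.1,0,0,0],[0,0,-0.14,0,0,0]]' 0.066 50
python3 packs.py
python3 plan.py 526.5,-216.5,160,119.5 .,.,100,. .,.,10,.
```

```text
clock: 7.5
tcp_pos: [0.6017, 0.0522, 0.0199]
orientation: [0.001, 0.639, 0.769, 0.0]
wrist_force: [-2.5, 0.4, 6.9]
finger_gap: 0.0534
clock: 8.3
tcp_pos: [0.6008, 0.0523, 0.1597]
orientation: [-0.0, 0.639, 0.769, -0.0]
wrist_force: [1.1, 0.7, 0.7]
finger_gap: 0.0663
pack [369. 152.] 221 [ 654.4 -196.7] [54.9 28.9] 32.3
pack [412. 154.] 246 [ 647.3 -311.1] [56.5 30.5] -11.6
pack [378. 200.] 221 [ 526.7 -216.4] [53.1 28.7] 27.8
now [604.5  52.1 167.5] a 100.6 q6 1.34 t 8.35 F [2.1 0.4 4.8] gap 0.066
526.5,-216.5,160,119.5 shift [-249.7 -126.1    6.9] turn [  0.5   0.2 -18.9]
.,.,100,. shift [ 0. -0. 60.] turn [0. 0. 0.]
.,.,10,. shift [ 0. -0. 90.] turn [0. 0. 0.]
```

```bash
python3 -m creep '[[-0.02,-0.01,0,0,0,-2],[-0.055,-0.028,0.001,0,0,-5],[-0.095,-0.048,0.002,0,0,-8],[-0.135,-0.068,0.004,0,0,-11],[-0.175,-0.088,0.005,0,0,-14],[-0.21,-0.106,0.006,0,0,-16],[-0.24,-0.121,0.007,0,0,-18],[-0.2497,-0.126,0.02,0,0,-18.9]]' 0.085 50
python3 -m creep '[[0,0,0.02,0,0,0],[0,0,0.05,0,0,0],[0,0,0.08,0,0,0],[0,0,0.09,0,0,0],[0,0,0.09,0,0,0],[0,0,0.09,0,0,0],[0,0,0.09,0,0,0],[0,0,0.09,0,0,0]]'
python3 plan.py 526.5,-216.5,10,119.5
```

```text
clock: 9.15
tcp_pos: [0.5234, -0.2203, 0.1398]
orientation: [0.002, 0.505, 0.863, -0.0]
wrist_force: [0.3, -0.2, 0.3]
finger_gap: 0.0849
clock: 9.95
tcp_pos: [0.5243, -0.2169, 0.0498]
orientation: [0.001, 0.504, 0.864, -0.0]
wrist_force: [-0.3, 0.7, 0.2]
finger_gap: 0.0849
now [ 524.3 -216.9   49.8] a 119.5 q6 0.52 t 9.95 F [-0.3  0.7  0.2] gap 0.0849
526.5,-216.5,10,119.5 shift [-0.6  2.1 39.8] turn [ 0.1  0.1 -0. ]
```

```bash
python3 -m creep '[[0,0.001,0.012,0,0,0],[-0.0006,0.002,0.026,0,0,0],[-0.0006,0.002,0.037,0,0,0],[-0.0006,0.002,0.04,0,0,0],[-0.0006,0.002,0.04,0,0,0],[-0.0006,0.002,0.04,0,0,0],[-0.0006,0.002,0.04,0,0,0],[-0.0006,0.002,0.04,0,0,0]]' 0.085 50
python3 -m creep '[[0,0,0,0,0,0],[0,0,0,0,0,0],[0,0,0,0,0,0],[0,0,0,0,0,0],[0,0,0,0,0,0],[0,0,-0.02,0,0,0],[0,0,-0.06,0,0,0],[0,0,-0.1,0,0,0]]' 0.04 50
python3 plan.py 607.8,13.7,140,100.6 .,.,22,.
```

```text
clock: 10.75
tcp_pos: [0.5257, -0.2162, 0.0088]
orientation: [0.001, 0.504, 0.864, -0.0]
wrist_force: [0.6, 0.8, -0.2]
finger_gap: 0.0852
clock: 11.55
tcp_pos: [0.5239, -0.2151, 0.1079]
orientation: [-0.002, 0.504, 0.864, -0.0]
wrist_force: [0.8, 0.3, -1.5]
finger_gap: 0.0533
now [ 523.9 -215.1  107.9] a 119.5 q6 0.53 t 11.55 F [ 0.8  0.3 -1.5] gap 0.0533
607.8,13.7,140,100.6 shift [158.  185.6 -32. ] turn [-0.1 -0.2 18.9]
.,.,22,. shift [  0.  -0. 118.] turn [0. 0. 0.]
```

```bash
python3 -m creep '[[0.015,0.018,-0.015,0,0,3],[0.04,0.047,-0.03,0,0,6],[0.07,0.08,-0.032,0,0,9],[0.1,0.115,-0.032,0,0,12],[0.125,0.147,-0.032,0,0,15],[0.147,0.173,-0.032,0,0,17],[0.158,0.1856,-0.032,0,0,18.9],[0.158,0.1856,-0.032,0,0,18.9]]'
python3 -m creep '[[0,0,0,0,0,0],[0,0,0,0,0,0],[0,0,0.02,0,0,0],[0,0,0.045,0,0,0],[0,0,0.06,0,0,0],[0,0,0.065,0,0,0],[0,0,0.065,0,0,0],[0,0,0.065,0,0,0]]'
python3 plan.py 607.8,13.7,22,100.6
```

```text
clock: 12.35
tcp_pos: [0.609, 0.0156, 0.1393]
orientation: [-0.001, 0.638, 0.77, -0.0]
wrist_force: [-0.2, -0.0, -1.8]
finger_gap: 0.0535
clock: 13.15
tcp_pos: [0.6096, 0.0123, 0.0762]
orientation: [0.001, 0.639, 0.769, 0.0]
wrist_force: [-0.6, 0.3, -1.6]
finger_gap: 0.0536
now [609.6  12.3  76.2] a 100.5 q6 1.28 t 13.15 F [-0.6  0.3 -1.6] gap 0.0536
607.8,13.7,22,100.6 shift [ 1.7 -1.6 54.2] turn [ 0.1  0.  -0.1]
```

```bash
python3 -m creep '[[0.0017,-0.0016,0.006,0,0,0],[0.0017,-0.0016,0.016,0,0,0],[0.0017,-0.0016,0.026,0,0,0],[0.0017,-0.0016,0.036,0,0,0],[0.0017,-0.0016,0.044,0,0,0],[0.0017,-0.0016,0.05,0,0,0],[0.0017,-0.0016,0.052,0,0,0],[0.0017,-0.0016,0.052,0,0,0]]'
python3 plan.py 607.8,13.7,18,100.6
```

```text
clock: 13.95
tcp_pos: [0.607, 0.0144, 0.0228]
orientation: [-0.0, 0.639, 0.769, -0.0]
wrist_force: [0.3, 0.6, -0.4]
finger_gap: 0.0535
now [607.   14.4  22.8] a 100.6 q6 1.28 t 13.95 F [ 0.3  0.6 -0.4] gap 0.0535
607.8,13.7,18,100.6 shift [-0.8  0.7  4.8] turn [-0. -0. -0.]
```

```bash
python3 -m creep '[[-0.0005,0.0005,0.002,0,0,0],[-0.0005,0.0005,0.004,0,0,0],[-0.0005,0.0005,0.0055,0,0,0],[-0.0005,0.0005,0.0055,0,0,0],[-0.0005,0.0005,0.0055,0,0,0],[-0.0005,0.0005,0.0055,0,0,0],[-0.0005,0.0005,0.0055,0,0,0],[-0.0005,0.0005,0.0055,0,0,0]]'
python3 -m creep '[[0,0,0,0,0,0],[0,0,0,0,0,0],[0,0,0,0,0,0],[0,0,-0.005,0,0,0],[0,0,-0.025,0,0,0],[0,0,-0.06,0,0,0],[0,0,-0.1,0,0,0],[0,0,-0.14,0,0,0]]' 0.066 50
python3 packs.py
python3 plan.py 654,-197,160,122.5 .,.,10,.
```

```text
clock: 14.75
tcp_pos: [0.6078, 0.0139, 0.0178]
orientation: [0.0, 0.639, 0.769, -0.0]
wrist_force: [-0.0, -0.4, -1.3]
finger_gap: 0.0538
clock: 15.55
tcp_pos: [0.6074, 0.014, 0.1594]
orientation: [-0.0, 0.639, 0.769, -0.0]
wrist_force: [0.6, -0.1, 0.4]
finger_gap: 0.066
pack [369. 152.] 225 [ 654.4 -197.2] [54.4 29. ] 33.0
pack [412. 154.] 242 [ 647.5 -311.4] [55.5 30.5] -12.4
now [611.   13.7 167.3] a 100.6 q6 1.28 t 15.6 F [2.  0.5 4.8] gap 0.0659
654,-197,160,122.5 shift [-214.9    3.5    8. ] turn [  0.5   0.3 -21.9]
.,.,10,. shift [  0.  -0. 150.] turn [0. 0. 0.]
```

```bash
python3 -m creep '[[-0.02,0,0,0,0,-3],[-0.05,0.001,0.002,0,0,-6],[-0.085,0.001,0.004,0,0,-9],[-0.12,0.002,0.006,0,0,-13],[-0.155,0.003,0.008,0,0,-17],[-0.185,0.003,0.008,0,0,-20],[-0.208,0.0035,0.008,0,0,-21.9],[-0.215,0.0035,0.02,0,0,-21.9]]' 0.085 50
python3 -m creep '[[0,0,0.02,0,0,0],[0,0,0.05,0,0,0],[0,0,0.08,0,0,0],[0,0,0.09,0,0,0],[0,0,0.09,0,0,0],[0,0,0.09,0,0,0],[0,0,0.09,0,0,0],[0,0,0.09,0,0,0]]'
python3 plan.py 654,-197,10,122.5
```

```text
clock: 16.4
tcp_pos: [0.6521, -0.1999, 0.1392]
orientation: [0.002, 0.482, 0.876, -0.0]
wrist_force: [0.1, -0.2, 0.6]
finger_gap: 0.0851
clock: 17.2
tcp_pos: [0.6518, -0.1971, 0.0496]
orientation: [0.002, 0.481, 0.877, 0.0]
wrist_force: [-0.4, 0.2, 0.2]
finger_gap: 0.0848
now [ 651.8 -197.1   49.6] a 122.5 q6 0.59 t 17.2 F [-0.4  0.2  0.2] gap 0.0848
654,-197,10,122.5 shift [-1.   1.8 39.6] turn [ 0.1  0.1 -0. ]
```

```bash
python3 -m creep '[[0,0.001,0.012,0,0,0],[-0.001,0.002,0.026,0,0,0],[-0.001,0.002,0.037,0,0,0],[-0.001,0.002,0.04,0,0,0],[-0.001,0.002,0.04,0,0,0],[-0.001,0.002,0.04,0,0,0],[-0.001,0.002,0.04,0,0,0],[-0.001,0.002,0.04,0,0,0]]' 0.085 50
python3 -m creep '[[0,0,0,0,0,0],[0,0,0,0,0,0],[0,0,0,0,0,0],[0,0,0,0,0,0],[0,0,0,0,0,0],[0,0,-0.02,0,0,0],[0,0,-0.06,0,0,0],[0,0,-0.1,0,0,0]]' 0.04 50
python3 plan.py 593.4,90.4,140,100.6 .,.,22,.
```

```text
clock: 18.0
tcp_pos: [0.6533, -0.1967, 0.0084]
orientation: [0.001, 0.481, 0.877, 0.0]
wrist_force: [-0.5, 0.8, -0.8]
finger_gap: 0.0848
clock: 18.8
tcp_pos: [0.6514, -0.1959, 0.1069]
orientation: [-0.002, 0.481, 0.877, -0.0]
wrist_force: [0.7, -1.7, -2.1]
finger_gap: 0.0535
now [ 651.4 -195.9  106.9] a 122.5 q6 0.59 t 18.8 F [ 0.7 -1.7 -2.1] gap 0.0535
593.4,90.4,140,100.6 shift [272.8 104.7 -32.4] turn [-0.2 -0.2 21.9]
.,.,22,. shift [  0.  -0. 118.] turn [0. 0. 0.]
```

```bash
python3 -m creep '[[0.02,0.008,-0.015,0,0,3],[0.06,0.023,-0.03,0,0,6],[0.105,0.04,-0.032,0,0,9],[0.15,0.058,-0.032,0,0,12],[0.195,0.075,-0.032,0,0,15],[0.235,0.09,-0.032,0,0,19],[0.265,0.1015,-0.032,0,0,21.9],[0.2728,0.1047,-0.032,0,0,21.9]]'
python3 -m creep '[[0,0,0,0,0,0],[0,0,0,0,0,0],[0,0,0.02,0,0,0],[0,0,0.045,0,0,0],[0,0,0.06,0,0,0],[0,0,0.065,0,0,0],[0,0,0.065,0,0,0],[0,0,0.065,0,0,0]]'
python3 plan.py 593.4,90.4,22,100.6
```

```text
clock: 19.6
tcp_pos: [0.593, 0.0933, 0.1393]
orientation: [-0.001, 0.638, 0.77, -0.0]
wrist_force: [-0.0, 0.1, -2.4]
finger_gap: 0.0536
clock: 20.4
tcp_pos: [0.5955, 0.089, 0.0755]
orientation: [0.0, 0.639, 0.769, 0.0]
wrist_force: [0.2, -0.1, -0.5]
finger_gap: 0.0534
now [595.5  89.   75.5] a 100.5 q6 1.4 t 20.4 F [ 0.2 -0.1 -0.5] gap 0.0534
593.4,90.4,22,100.6 shift [ 1.8 -1.9 53.5] turn [ 0.1  0.  -0.1]
```

```bash
python3 -m creep '[[0.0018,-0.0019,0.006,0,0,0],[0.0018,-0.0019,0.016,0,0,0],[0.0018,-0.0019,0.026,0,0,0],[0.0018,-0.0019,0.036,0,0,0],[0.0018,-0.0019,0.044,0,0,0],[0.0018,-0.0019,0.05,0,0,0],[0.0018,-0.0019,0.052,0,0,0],[0.0018,-0.0019,0.052,0,0,0]]'
python3 plan.py 593.4,90.4,18,100.6
```

```text
clock: 21.2
tcp_pos: [0.5923, 0.0913, 0.0223]
orientation: [-0.0, 0.639, 0.769, -0.0]
wrist_force: [0.7, -0.4, -1.8]
finger_gap: 0.0535
now [592.3  91.3  22.3] a 100.6 q6 1.41 t 21.2 F [ 0.7 -0.4 -1.8] gap 0.0535
593.4,90.4,18,100.6 shift [-1.   0.9  4.3] turn [-0. -0. -0.]
```

```bash
python3 -m creep '[[-0.0007,0.0007,0.002,0,0,0],[-0.0007,0.0007,0.004,0,0,0],[-0.0007,0.0007,0.005,0,0,0],[-0.0007,0.0007,0.005,0,0,0],[-0.0007,0.0007,0.005,0,0,0],[-0.0007,0.0007,0.005,0,0,0],[-0.0007,0.0007,0.005,0,0,0],[-0.0007,0.0007,0.005,0,0,0]]'
python3 -m creep '[[0,0,0,0,0,0],[0,0,0,0,0,0],[0,0,0,0,0,0],[0,0,-0.005,0,0,0],[0,0,-0.025,0,0,0],[0,0,-0.06,0,0,0],[0,0,-0.1,0,0,0],[0,0,-0.13,0,0,0]]' 0.066 50
python3 packs.py
python3 plan.py 647.4,-311.3,160,78.2 .,.,10,.
```

```text
clock: 22.0
tcp_pos: [0.5934, 0.0907, 0.0178]
orientation: [0.0, 0.639, 0.769, 0.0]
wrist_force: [0.3, -1.2, -0.4]
finger_gap: 0.0535
clock: 22.8
tcp_pos: [0.594, 0.0907, 0.1507]
orientation: [0.001, 0.639, 0.769, 0.001]
wrist_force: [1.0, 0.2, -0.1]
finger_gap: 0.0662
pack [412. 154.] 243 [ 647.  -311.1] [54.6 30.4] -10.8
now [596.5  90.8 155.9] a 100.6 q6 1.4 t 22.85 F [ 1.8 -0.1  4.2] gap 0.0662
647.4,-311.3,160,78.2 shift [-404.7  -23.8   -3.7] turn [ 0.6 -0.  22.4]
.,.,10,. shift [  0.  -0. 150.] turn [0. 0. 0.]
```

```bash
python3 -m creep '[[-0.02,-0.001,-0.004,0,0,2],[-0.06,-0.003,-0.006,0,0,5],[-0.105,-0.006,-0.006,0,0,8],[-0.15,-0.009,-0.006,0,0,11],[-0.195,-0.0115,-0.006,0,0,14],[-0.24,-0.014,-0.006,0,0,17],[-0.285,-0.017,-0.006,0,0,20],[-0.33,-0.0195,-0.006,0,0,22.4]]' 0.085 50
python3 plan.py 647.2,-311.2,100,78.4
```

```text
clock: 23.65
tcp_pos: [0.6347, -0.2391, 0.1541]
orientation: [0.0, 0.777, 0.63, 0.0]
wrist_force: [0.8, 0.4, 0.8]
finger_gap: 0.0853
now [ 634.7 -239.1  154.1] a 78.1 q6 1.3 t 23.65 F [0.8 0.4 0.8] gap 0.0853
647.2,-311.2,100,78.4 shift [-67.9  27.1  54.1] turn [ 0.   0.  -0.3]
```

```bash
python3 -m creep '[[-0.03,0.012,0,0,0,0],[-0.055,0.022,0.005,0,0,0],[-0.064,0.026,0.03,0,0,0],[-0.064,0.026,0.07,0,0,0],[-0.064,0.026,0.1,0,0,0],[-0.064,0.026,0.105,0,0,0],[-0.064,0.026,0.105,0,0,0],[-0.064,0.026,0.105,0,0,0]]'
python3 plan.py 647.2,-311.2,10,78.4
python3 - <<'E'
from m import *
p,im,d=cam('top'); C=cloud(p,d); z=C[...,2]
m=(C[...,0]>.25)&(C[...,0]<.8)&(C[...,1]>.15)&(C[...,1]<.6)&(d>0)&(im.max(2)<50)&(z<.03)
for mk,s,c in comps(C,im,m,300,9000): print(c,s[4],np.median(z[mk]),*rect(C[mk]))
cv2.imwrite('pics/t3.png',im)
E
```

```text
clock: 24.45
tcp_pos: [0.6483, -0.3057, 0.0509]
orientation: [0.001, 0.776, 0.631, 0.0]
wrist_force: [0.6, 0.2, 0.7]
finger_gap: 0.0854
now [ 648.3 -305.7   50.9] a 78.2 q6 1.22 t 24.45 F [0.6 0.2 0.7] gap 0.0854
647.2,-311.2,10,78.4 shift [-5.5 -0.1 40.9] turn [ 0.2  0.1 -0.2]
[179.49573916 235.9610967 ] 2699 0.00473139490282537 [440.8 319.8] [166.7 123.3] 72.6
```

View pics/t3.png

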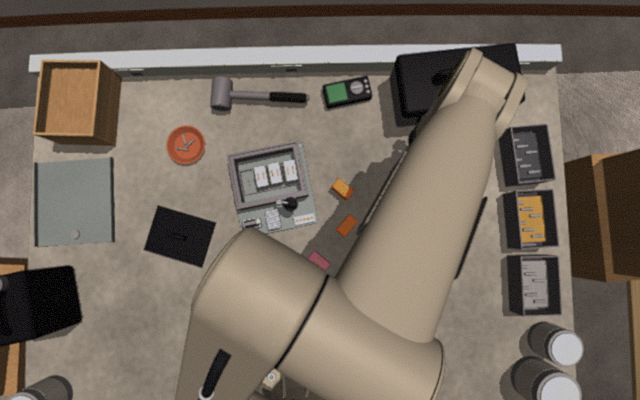

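Top view: three packs stand in slots 1–3 (around 261–291, 173) and the lid hasn't moved (180,236). Grip the last pack.

```bash
python3 -m creep '[[-0.003,0,0.004,0,0,0],[-0.0055,0,0.014,0,0,0],[-0.0055,0,0.03,0,0,0],[-0.0055,0,0.04,0,0,0],[-0.0055,0,0.041,0,0,0],[-0.0055,0,0.041,0,0,0],[-0.0055,0,0.041,0,0,0],[-0.0055,0,0.041,0,0,0]]' 0.085 50
python3 -m creep '[[0,0,0,0,0,0],[0,0,0,0,0,0],[0,0,0,0,0,0],[0,0,0,0,0,0],[0,0,0,0,0,0],[0,0,-0.02,0,0,0],[0,0,-0.06,0,0,0],[0,0,-0.1,0,0,0]]' 0.04 50
python3 plan.py 586.2,128.7,140,100.6
```

```text
clock: 25.3
tcp_pos: [0.6465, -0.311, 0.0087]
orientation: [0.001, 0.776, 0.631, 0.0]
wrist_force: [-0.9, 0.9, -0.3]
finger_gap: 0.0852
clock: 26.1
tcp_pos: [0.6445, -0.3098, 0.1067]
orientation: [-0.002, 0.776, 0.63, -0.001]
wrist_force: [1.0, -0.5, -0.2]
finger_gap: 0.0534
now [ 644.5 -309.8  106.7] a 78.2 q6 1.22 t 26.1 F [ 1.  -0.5 -0.2] gap 0.0534
586.2,128.7,140,100.6 shift [ 417.3 -147.1  -32.1] turn [ -0.2  -0.1 -22.4]
```

```bash
python3 -m creep '[[0.02,-0.007,-0.012,0,0,-2],[0.06,-0.021,-0.03,0,0,-5],[0.105,-0.037,-0.035,0,0,-8],[0.15,-0.053,-0.035,0,0,-11],[0.195,-0.069,-0.035,0,0,-14],[0.24,-0.085,-0.035,0,0,-17],[0.285,-0.1,-0.035,0,0,-20],[0.33,-0.116,-0.035,0,0,-22.4]]'
python3 plan.py 586.2,128.7,140,100.6
```

```text
clock: 26.9
tcp_pos: [0.5981, 0.0387, 0.1415]
orientation: [-0.001, 0.638, 0.77, -0.001]
wrist_force: [1.2, -0.3, -1.9]
finger_gap: 0.0536
now [598.1  38.7 141.5] a 100.7 q6 1.31 t 26.9 F [ 1.2 -0.3 -1.9] gap 0.0536
586.2,128.7,140,100.6 shift [90.7  5.1  1.5] turn [-0.1 -0.   0.1]
```

```bash
python3 -m creep '[[0.035,0.002,0,0,0,0],[0.065,0.003,0,0,0,0],[0.083,0.004,0,0,0,0],[0.088,0.004,0.01,0,0,0],[0.088,0.004,0.035,0,0,0],[0.088,0.004,0.06,0,0,0],[0.088,0.004,0.065,0,0,0],[0.088,0.004,0.065,0,0,0]]'
python3 plan.py 586.2,128.7,22,100.6
```

```text
clock: 27.7
tcp_pos: [0.5861, 0.1227, 0.0758]
orientation: [-0.001, 0.639, 0.769, -0.002]
wrist_force: [-0.6, -0.1, -1.7]
finger_gap: 0.0537
now [586.1 122.7  75.8] a 100.6 q6 1.46 t 27.7 F [-0.6 -0.1 -1.7] gap 0.0537
586.2,128.7,22,100.6 shift [ 5.8  1.5 53.8] turn [-0.2 -0.  -0. ]
```

```bash
python3 -m creep '[[0.0058,0.0012,0,0,0,0],[0.0058,0.0012,0.006,0,0,0],[0.0058,0.0012,0.016,0,0,0],[0.0058,0.0012,0.028,0,0,0],[0.0058,0.0012,0.04,0,0,0],[0.0058,0.0012,0.05,0,0,0],[0.0058,0.0012,0.052,0,0,0],[0.0058,0.0012,0.052,0,0,0]]'
python3 plan.py 586.2,128.7,18,100.6
```

```text
clock: 28.5
tcp_pos: [0.5873, 0.1292, 0.0249]
orientation: [-0.001, 0.639, 0.769, -0.001]
wrist_force: [-0.1, 0.3, -1.0]
finger_gap: 0.0534
now [587.3 129.2  24.9] a 100.6 q6 1.47 t 28.5 F [-0.1  0.3 -1. ] gap 0.0534
586.2,128.7,18,100.6 shift [-0.3 -1.2  6.9] turn [-0.1 -0.  -0. ]
```

```bash
python3 -m creep '[[-0.0003,-0.001,0.002,0,0,0],[-0.0003,-0.001,0.004,0,0,0],[-0.0003,-0.001,0.006,0,0,0],[-0.0003,-0.001,0.0068,0,0,0],[-0.0003,-0.001,0.0068,0,0,0],[-0.0003,-0.001,0.0068,0,0,0],[-0.0003,-0.001,0.0068,0,0,0],[-0.0003,-0.001,0.0068,0,0,0]]'
python3 -m creep '[[0,0,0,0,0,0],[0,0,0,0,0,0],[0,0,0,0,0,0],[0,0,-0.005,0,0,0],[0,0,-0.025,0,0,0],[0,0,-0.06,0,0,0],[0,0,-0.1,0,0,0],[0,0,-0.13,0,0,0]]' 0.066 50
python3 plan.py 441.2,319.8,160,72.8
```

```text
clock: 29.3
tcp_pos: [0.5871, 0.1288, 0.0191]
orientation: [0.0, 0.639, 0.769, 0.0]
wrist_force: [1.0, 0.1, -1.8]
finger_gap: 0.0534
clock: 30.1
tcp_pos: [0.5876, 0.1289, 0.1519]
orientation: [0.001, 0.639, 0.769, 0.001]
wrist_force: [0.5, 0.2, 0.1]
finger_gap: 0.0661
now [587.6 128.9 151.9] a 100.6 q6 1.47 t 30.1 F [0.5 0.2 0.1] gap 0.0661
441.2,319.8,160,72.8 shift [ 214.5 -108.9   -8.4] turn [ 0.1 -0.  27.8]
```

```bash
python3 -m creep '[[0.02,-0.01,-0.01,0,0,4],[0.05,-0.025,-0.02,0,0,8],[0.08,-0.04,-0.02,0,0,12],[0.11,-0.056,-0.02,0,0,16],[0.14,-0.071,-0.02,0,0,20],[0.17,-0.087,-0.02,0,0,24],[0.2,-0.102,-0.02,0,0,27.8],[0.2145,-0.109,-0.02,0,0,27.8]]' 0.04 50
python3 plan.py 441.2,319.8,160,72.8
python3 - <<'E'
from m import *
for n in('top','side'):
    p=env.camera_params(n)
    f=np.load(n+'0.npz'); C=cloud(p,f['d']); z=C[...,2]
    m=(abs(C[...,0]-.44)<.08)&(abs(C[...,1]-.32)<.08)&(z>.016)&(z<.04)
    print(n,'rib',m.sum(),C[m].mean(0),*rect(C[m]))
    p,im,d=cam(n); C=cloud(p,d); z=C[...,2]; 
    m=(abs(C[...,0]-.597)<.07)&(abs(C[...,1]-.07)<.09)&(z>.046)&(z<.057)&(im.min(2)>80)
    for mk,s,c in comps(C,im,m,40,900): print(n,'pk',np.round(c),s[4],np.median(z[mk]),*rect(C[mk]))
    cv2.imwrite(f'pics/{n}4.png',cv2.resize(im[130:280,130:330] if n=='top' else im[180:370,220:400],None,fx=4,fy=4)[:600])
    np.savez(n+'4.npz',im=im,d=d)
E
```

```text
clock: 30.9
tcp_pos: [0.4388, 0.3214, 0.1695]
orientation: [-0.0, 0.804, 0.594, 0.0]
wrist_force: [0.1, -0.4, -0.1]
finger_gap: 0.0399
now [438.8 321.4 169.5] a 72.9 q6 2.35 t 30.9 F [ 0.1 -0.4 -0.1] gap 0.0399
441.2,319.8,160,72.8 shift [-0.8  2.8  9.5] turn [-0.  -0.   0.1]
top rib 68 [0.44026389 0.3175202  0.0272348 ] [440.1 318.7] [41.2 10.2] 72.9
top pk [290. 170.] 229 0.054160129708818006 [608.6   9.9] [55.2 33.7] 9.1
top pk [275. 173.] 232 0.053851415500862754 [601.8  51.8] [54.7 30.7] 10.5
top pk [261. 176.] 229 0.053963687553154616 [593.7  88.5] [54.4 30.9] 10.3
top pk [247. 179.] 227 0.05394202466569509 [586.7 126.3] [54.4 30.7] 10.2
side rib 95 [0.44123462 0.32236108 0.02650069] [441.1 319.3] [45.1 11. ] 71.2
side pk [282. 229.] 589 0.054905966852910715 [598.2  65.3] [154.9  55.7] -79.2
```

View pics/side4.png

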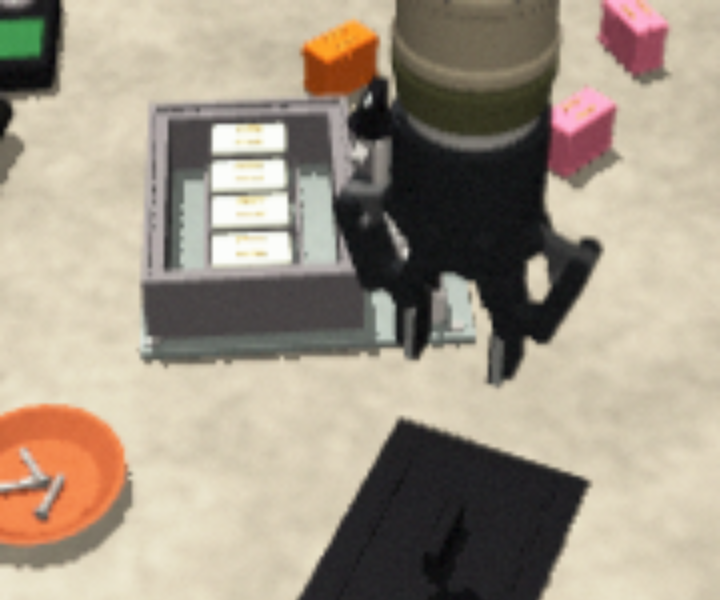

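All four packs stand in the slots (tops at 54 mm, crop 212–290, 137–247), and the open gripper hangs over the lid rib. Lower onto the rib and grip.

```bash
python3 -m creep '[[-0.0005,0.0025,0.03,0,0,0],[-0.0005,0.0025,0.07,0,0,0],[-0.0005,0.0025,0.1,0,0,0],[-0.0005,0.0025,0.12,0,0,0],[-0.0005,0.0025,0.12,0,0,0],[-0.0005,0.0025,0.12,0,0,0],[-0.0005,0.0025,0.12,0,0,0],[-0.0005,0.0025,0.12,0,0,0]]' 0.04 50
python3 plan.py 441,319.5,8,72.5
```

```text
clock: 31.8
tcp_pos: [0.4441, 0.3188, 0.0505]
orientation: [0.0, 0.805, 0.593, 0.001]
wrist_force: [-0.0, -0.1, 0.2]
finger_gap: 0.04
now [444.1 318.8  50.5] a 72.8 q6 2.35 t 31.8 F [-0.  -0.1  0.2] gap 0.04
441,319.5,8,72.5 shift [-0.4 -3.3 42.5] turn [ 0.1 -0.1  0.3]
```

```bash
python3 -m creep '[[-0.0004,-0.0033,0.01,0,0,0],[-0.0004,-0.0033,0.022,0,0,0],[-0.0004,-0.0033,0.034,0,0,0],[-0.0004,-0.0033,0.04,0,0,0],[-0.0004,-0.0033,0.042,0,0,0],[-0.0004,-0.0033,0.042,0,0,0],[-0.0004,-0.0033,0.042,0,0,0],[-0.0004,-0.0033,0.042,0,0,0]]' 0.04 50
python3 -m creep '[[0,0,0,0,0,0],[0,0,0,0,0,0],[0,0,0,0,0,0],[0,0,0,0,0,0],[0,0,0,0,0,0],[0,0,-0.01,0,0,0],[0,0,-0.03,0,0,0],[0,0,-0.06,0,0,0]]' 0.0 60
python3 plan.py 597,71.5,150,100.6
```

```text
clock: 32.6
tcp_pos: [0.4399, 0.3193, 0.0074]
orientation: [0.0, 0.805, 0.593, 0.0]
wrist_force: [0.3, 0.4, 0.7]
finger_gap: 0.0403
clock: 33.4
tcp_pos: [0.4375, 0.3181, 0.066]
orientation: [-0.0, 0.805, 0.593, -0.003]
wrist_force: [0.2, -0.0, -1.2]
finger_gap: 0.0082
now [437.5 318.1  66. ] a 72.8 q6 2.35 t 33.4 F [ 0.2 -0.  -1.2] gap 0.0082
597,71.5,150,100.6 shift [-188.6  225.   -84.2] turn [ -0.3   0.2 -27.8]
```

```bash
python3 -m creep '[[-0.002,0.003,-0.03,0,0,-2],[-0.015,0.018,-0.06,0,0,-5],[-0.04,0.048,-0.085,0,0,-9],[-0.07,0.083,-0.092,0,0,-13],[-0.1,0.119,-0.092,0,0,-17],[-0.13,0.155,-0.092,0,0,-21],[-0.16,0.191,-0.092,0,0,-25],[-0.183,0.218,-0.092,0,0,-27.8]]'
python3 -m creep '[[0,0,0,0,0,0],[0,0,0,0,0,0],[0,0,0.0,0,0,0],[0,0,0,0,0,0],[0,0,0,0,0,0],[0,0,0,0,0,0],[0,0,0,0,0,0],[0,0,0,0,0,0]]'
python3 plan.py 597,71.5,110,100.6
python3 - <<'E'
from m import *
for n in('top','side'):
    p,im,d=cam(n); C=cloud(p,d); z=C[...,2]
    m=(C[...,0]>.45)&(C[...,0]<.72)&(C[...,1]>-.08)&(C[...,1]<.25)&(z>.125)&(z<.18)&(im.max(2)<60)
    for mk,s,c in comps(C,im,m,100,9000): print(n,np.round(c),s[4],np.median(z[mk]),*rect(C[mk]))
    cv2.imwrite(f'pics/{n}5.png',cv2.resize(im[110:260,180:380] if n=='top' else im[150:300,210:410],None,fx=4,fy=4))
E
```

```text
clock: 34.2
tcp_pos: [0.5943, 0.0772, 0.159]
orientation: [-0.0, 0.639, 0.77, -0.0]
wrist_force: [0.4, 0.7, -0.7]
finger_gap: 0.0088
clock: 35.0
tcp_pos: [0.5934, 0.08, 0.1591]
orientation: [0.0, 0.639, 0.769, -0.0]
wrist_force: [0.1, -0.5, -0.8]
finger_gap: 0.0085
now [593.4  80.  159.1] a 100.6 q6 1.39 t 35.0 F [ 0.1 -0.5 -0.8] gap 0.0085
597,71.5,110,100.6 shift [-9.   2.  49.1] turn [0. 0. 0.]
top [269. 173.] 2118 0.15598575731600528 [593.2  73.1] [155.2 126. ] -78.7
side [281. 206.] 1621 0.15742402710713554 [592.2  83.3] [169.3 126.5] -78.4
```

View pics/side5.png

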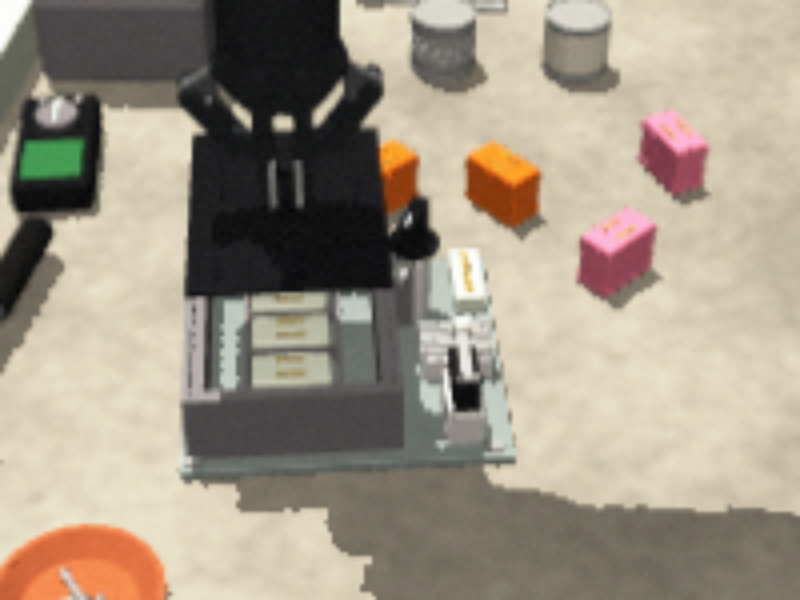

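The lid is held level over the compartment, offset a few mm along its rib. I compare the lid and the lip in the same cameras.

Run:
```python
from m import *
def loc(P,c=(.597,.0712),a=10.8):
    t=np.radians(a);q=P[:,:2]-c; return q@np.array([[np.cos(t),-np.sin(t)],[np.sin(t),np.cos(t)]])
for n in('top','side'):
    p=env.camera_params(n); f=np.load(n+'0.npz'); im,d=f['im'],f['d']; C=cloud(p,d).reshape(-1,3)
    for zl,zh in ((.052,.066),):
        m=(C[:,2]>zl)&(C[:,2]<zh); L=loc(C[m])*1000
        k=(abs(L[:,0])<85)&(abs(L[:,1])<105); L=L[k]
        # sharp edges: far sides via histograms along strips
        for nm,ax,o in (('+x',0,1),('-x',0,-1),('+y',1,1),('-y',1,-1)):
            other=L[:,1-ax]; e=[]; lim=62 if ax==0 else 45
            for s in np.arange(-lim,lim,8):
                b=L[(other>s)&(other<s+8)&(L[:,ax]*o>45)]
                if len(b)>1: e.append((s+4,(b[:,ax]*o).max()*o,(b[:,ax]*o).min()*o))
            e=np.array(e); k=np.polyfit(e[:,0],e[:,1],1)
            print(n,nm,'outer med',np.round(np.median(e[:,1]),1),'inner',np.round(np.median(e[:,2]),1),'slope deg',np.round(np.degrees(k[0]),1), np.round(e[:,1],0))
```

```text
top +x outer med 71.9 inner 58.3 slope deg 0.1 [71. 72. 72. 73. 72. 71. 71. 72. 71. 72. 72. 73. 72. 71. 72. 72.]
top -x outer med -72.6 inner -59.1 slope deg -0.9 [-73. -70. -69. -73. -72. -71. -71. -73. -73. -72. -73. -73. -73. -73.
 -73. -73.]
top +y outer med 93.1 inner 79.6 slope deg -0.3 [93. 94. 93. 93. 92. 94. 93. 93. 93. 93. 93. 92.]
top -y outer med -93.4 inner -80.2 slope deg -0.3 [-92. -93. -93. -94. -94. -93. -94. -93. -94. -94. -93. -93.]
side +x outer med 70.2 inner 58.5 slope deg 0.4 [70. 70. 70. 69. 69. 72. 72. 71. 71. 71. 71. 70. 70. 70. 70. 72.]
side -x outer med -72.3 inner -60.4 slope deg 1.3 [-71. -76. -79. -72. -72. -74. -74. -73. -72. -72. -71. -73. -73. -72.
 -72. -71.]
side +y outer med 93.8 inner 77.8 slope deg -0.5 [93. 95. 94. 94. 94. 94. 94. 94. 94. 93. 93. 93.]
side -y outer med -94.6 inner -80.0 slope deg 0.4 [-94. -95. -96. -99. -94. -97. -94. -94. -94. -95. -94. -96.]
```

```bash
python3 plan.py 597,69.5,90,100.4
cat > lid.py <<'E'
from m import *
for n in('top','side'):
    p,im,d=cam(n); C=cloud(p,d); z=C[...,2]
    m=(C[...,0]>.45)&(C[...,0]<.72)&(C[...,1]>-.08)&(C[...,1]<.25)&(z>.04)&(z<.12)&(im.max(2)<60)
    for mk,s,c in comps(C,im,m,300,9000): print(n,np.round(c),s[4],np.round(np.percentile(z[mk],[5,50,95]),4),*rect(C[mk]))
    cv2.imwrite(f'pics/{n}6.png',cv2.resize(im[110:260,180:380] if n=='top' else im[150:300,210:410],None,fx=4,fy=4))
E
python3 -m creep '[[-0.004,0.001,0,0,0,0.2],[-0.01,0.0015,0.005,0,0,0.2],[-0.011,0.0015,0.02,0,0,0.2],[-0.011,0.0015,0.04,0,0,0.2],[-0.011,0.0015,0.06,0,0,0.2],[-0.011,0.0015,0.069,0,0,0.2],[-0.011,0.0015,0.069,0,0,0.2],[-0.011,0.0015,0.069,0,0,0.2]]'
python3 plan.py 597,69.5,90,100.4; python3 lid.py
```

```text
now [593.5  79.8 159. ] a 100.6 q6 1.39 t 35.1 F [ 0.2 -0.9 -1.6] gap 0.0084
597,69.5,90,100.4 shift [-10.8   1.5  69. ] turn [0.  0.  0.2]
clock: 35.9
tcp_pos: [0.5973, 0.0689, 0.0904]
orientation: [0.0, 0.64, 0.768, 0.0]
wrist_force: [0.7, 0.1, -1.0]
finger_gap: 0.0086
now [597.3  68.9  90.4] a 100.4 q6 1.37 t 35.9 F [ 0.7  0.1 -1. ] gap 0.0086
597,69.5,90,100.4 shift [ 0.6 -0.2  0.4] turn [ 0.  0. -0.]
top [280. 175.] 1633 [0.0844 0.0873 0.0903] [599.1  55. ] [136.4 127. ] -79.5
side [282. 223.] 1611 [0.0867 0.0893 0.0983] [595.8  68.4] [171.6 128.9] -79.7
```

View pics/side6.png

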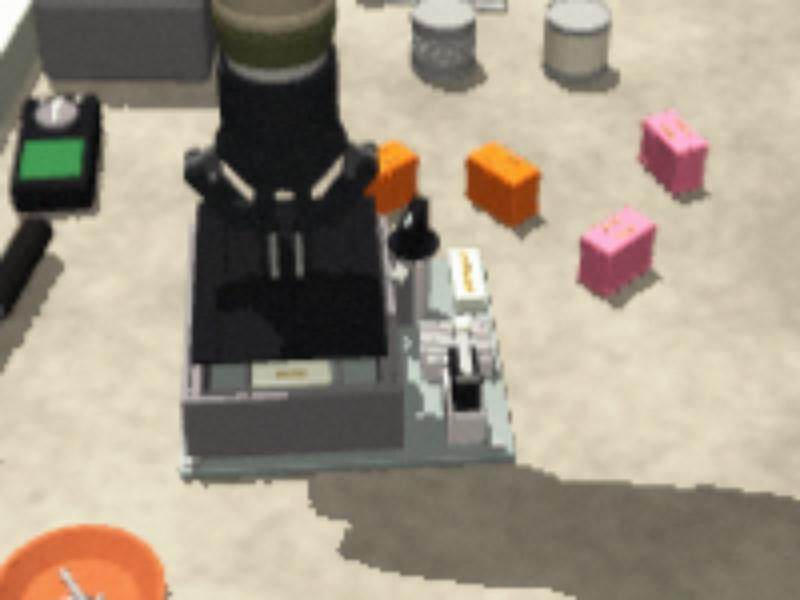

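```bash
python3 -m creep '[[0.0018,-0.0006,0,0,0,-0.4],[0.0018,-0.0006,0.006,0,0,-0.4],[0.0018,-0.0006,0.012,0,0,-0.4],[0.0018,-0.0006,0.016,0,0,-0.4],[0.0018,-0.0006,0.018,0,0,-0.4],[0.0018,-0.0006,0.018,0,0,-0.4],[0.0018,-0.0006,0.018,0,0,-0.4],[0.0018,-0.0006,0.018,0,0,-0.4]]'
python3 plan.py 597.6,70.8,66,100.8; python3 lid.py
```

```text
clock: 36.8
tcp_pos: [0.5963, 0.0708, 0.0722]
orientation: [0.0, 0.638, 0.77, 0.0]
wrist_force: [-0.0, -0.7, -1.4]
finger_gap: 0.0088
now [596.3  70.8  72.2] a 100.8 q6 1.37 t 36.8 F [-0.  -0.7 -1.4] gap 0.0088
597.6,70.8,66,100.8 shift [-0.2  1.3  6.2] turn [ 0.  0. -0.]
top [280. 176.] 1552 [0.0661 0.0692 0.0723] [598.6  57.2] [136.4 127.1] -78.7
side [282. 228.] 1624 [0.068  0.0707 0.0931] [595.4  66.8] [182.1 128.1] -79.5
```

View pics/side6.png

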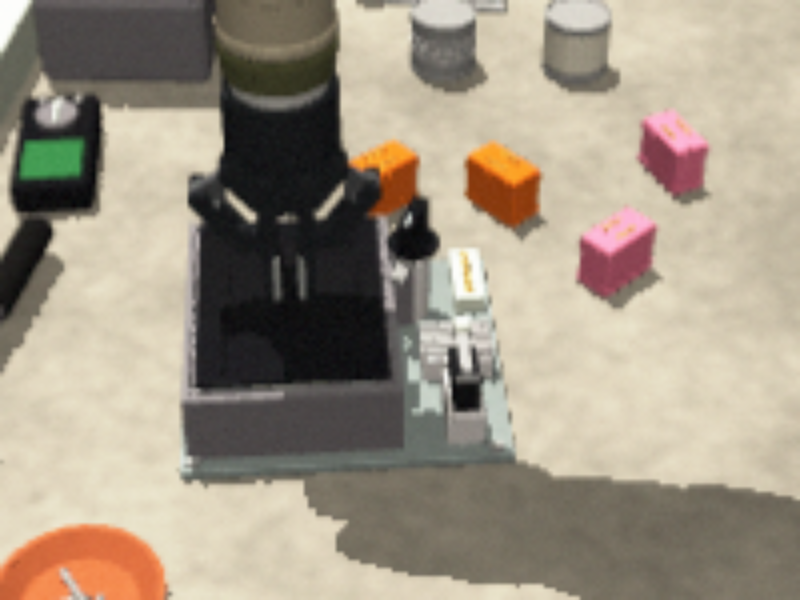

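The lid is just above its recess. By both views it is about 2 mm too far towards +y and 1 mm towards -x. Correct, then lower gently.

```bash
python3 -m creep '[[-0.001,0.001,0,0,0,0],[-0.002,0.001,0,0,0,0],[-0.002,0.001,0.001,0,0,0],[-0.002,0.001,0.002,0,0,0],[-0.002,0.001,0.003,0,0,0],[-0.002,0.001,0.004,0,0,0],[-0.002,0.001,0.005,0,0,0],[-0.002,0.001,0.006,0,0,0]]'
python3 plan.py 597.6,70.8,65,100.8
```

```text
clock: 37.7
tcp_pos: [0.5974, 0.0691, 0.0659]
orientation: [0.0, 0.638, 0.77, -0.0]
wrist_force: [-0.9, 0.8, -1.7]
finger_gap: 0.0085
now [597.4  69.1  65.9] a 100.8 q6 1.36 t 37.7 F [-0.9  0.8 -1.7] gap 0.0085
597.6,70.8,65,100.8 shift [1.7 0.5 0.9] turn [-0.  0. -0.]
```

```bash
python3 -m creep '[[0,0,0.0005,0,0,0],[0,0,0.001,0,0,0],[0,0,0.0015,0,0,0],[0,0,0.002,0,0,0],[0,0,0.0025,0,0,0],[0,0,0.0025,0,0,0],[0,0,0.0025,0,0,0],[0,0,0.0025,0,0,0]]'
python3 plan.py
```

```text
clock: 38.5
tcp_pos: [0.5974, 0.0691, 0.0655]
orientation: [0.0, 0.638, 0.77, 0.0]
wrist_force: [-4.1, 0.6, 11.9]
finger_gap: 0.0085
now [597.4  69.1  65.5] a 100.8 q6 1.36 t 38.5 F [-4.1  0.6 11.9] gap 0.0085
```

Contact came at the home height (12 N). Release, lift clear and check flushness.

```bash
python3 -m creep '[[0,0,0,0,0,0],[0,0,0,0,0,0],[0,0,0,0,0,0],[0,0,-0.002,0,0,0],[0,0,-0.02,0,0,0],[0,0,-0.05,0,0,0],[0,0,-0.09,0,0,0],[0,0,-0.12,0,0,0]]' 0.04 50
python3 -m creep '[[-0.03,0,0,0,0,0],[-0.07,0,0,0,0,0],[-0.11,0,0,0,0,0],[-0.15,0,0,0,0,0],[-0.19,0,0,0,0,0],[-0.21,0,0,0,0,0],[-0.22,0,0,0,0,0],[-0.22,0,0,0,0,0]]'
python3 plan.py
cat > fin.py <<'E'
from m import *
import sys
tag=sys.argv[1]
t=np.radians(10.8); A=np.array([[np.cos(t),-np.sin(t)],[np.sin(t),np.cos(t)]])
for n in('top','side'):
    p,im,d=cam(n); np.savez(f'{n}{tag}.npz',im=im,d=d); C=cloud(p,d); z=C[...,2]
    m=(C[...,0]>.45)&(C[...,0]<.72)&(C[...,1]>-.08)&(C[...,1]<.25)&(z>.05)&(z<.075)&(im.max(2)<60)
    for mk,s,c in comps(C,im,m,300,9000):
        c,wh,a=rect(C[mk]); k=C[mk]; k=k[abs(k[:,2]-np.median(k[:,2]))<.004]
        G=np.c_[k[:,:2]-k[:,:2].mean(0),np.ones(len(k))]; co=np.linalg.lstsq(G,k[:,2],rcond=None)[0]
        print(n,'lid local',np.round((c/1000-[.5963,.071])@A*1000,1),wh,a,'plane slope',np.round(co[:2],4),'z',round(co[2],4))
    q=(C[...,0]>.45)&(C[...,0]<.6)&(C[...,1]>-.05)&(C[...,1]<.2)
    m=q&(z>.092)&(z<.112)
    for mk,s,c in comps(C,im,m,8,300): print(n,'bar top',s[4],np.round(C[mk].mean(0),4),*rect(C[mk]))
    m=q&(C[...,1]>.06)&(C[...,0]<.52)&(z>.07)&(z<.09)&(im.min(2)>90)
    if m.sum(): print(n,'roller',m.sum(),np.round(C[m].mean(0),4),'zmax',z[m].max(),*rect(C[m]))
    cv2.imwrite(f'pics/{n}{tag}.png',cv2.resize(im[130:250,220:330] if n=='top' else im[190:280,240:360],None,fx=5,fy=5,interpolation=cv2.INTER_CUBIC))
E
python3 fin.py 7; python3 -c "
import cv2,numpy as np
a=cv2.imread('pics/top7.png')[:450,:550];b=cv2.imread('pics/side7.png')[:450,:600]
cv2.imwrite('pics/c7.png',cv2.resize(np.hstack([a,b]),None,fx=.69,fy=.69))"
```

```text
clock: 39.3
tcp_pos: [0.5978, 0.069, 0.1855]
orientation: [0.0, 0.638, 0.77, 0.0]
wrist_force: [0.0, 0.9, -0.1]
finger_gap: 0.04
clock: 40.1
tcp_pos: [0.6386, -0.1477, 0.1831]
orientation: [-0.0, 0.638, 0.77, -0.0]
wrist_force: [0.2, 0.1, 0.3]
finger_gap: 0.0401
now [ 638.6 -147.7  183.1] a 100.7 q6 1.03 t 40.1 F [0.2 0.1 0.3] gap 0.0401
top lid local [ 1.6 -0.7] [168.5 127.2] -79.1 plane slope [0.001  0.0017] z 0.0625
top roller 31 [0.4752 0.0958 0.0763] zmax 0.08119265591002656 [475.1  99.6] [23.9 10.1] 89.8
side lid local [ 0.1 -1.8] [176.5 127.4] -80.0 plane slope [ 0.0023 -0.0014] z 0.0639
side bar top 54 [0.5167 0.0139 0.1025] [517.1  10.4] [39.5 12.9] 78.4
side roller 35 [0.4742 0.0983 0.0753] zmax 0.08268966016100776 [474.3 103. ] [33.8 10.9] -84.9
```

View pics/c7.png

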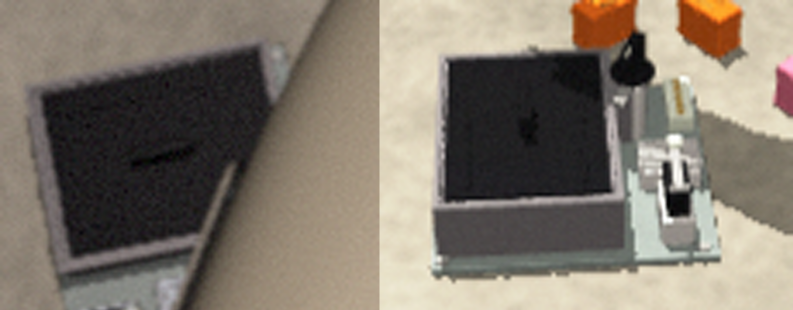

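The lid is level and flush. Slopes are about 0.002 and its top is at about 62–64 mm, right at the lip. Now I locate the knob bar and roller from the unobstructed first images.

Run:
```python
from m import *
t=np.radians(10.8); A=np.array([[np.cos(t),-np.sin(t)],[np.sin(t),np.cos(t)]])
for n in('top','side'):
    p=env.camera_params(n); f=np.load(n+'0.npz'); im=f['im'];C=cloud(p,f['d']); z=C[...,2]
    q=(C[...,0]>.45)&(C[...,0]<.6)&(C[...,1]>-.05)&(C[...,1]<.2)
    for lo,hi in((.096,.112),(.066,.083)):
        for mk,s,c in comps(C,im,q&(z>lo)&(z<hi),8,300): print(n,lo,s[4],np.round(C[mk].mean(0),4),*rect(C[mk]),'loc',np.round((rect(C[mk])[0]/1000-[.5963,.071])@A*1000,1))
    m=q&(C[...,1]>.06)&(C[...,0]<.52)&(z>.06)&(im.min(2)>90)
    i=np.argsort(-z[m])[:14]; print(n,'roller high px',np.round(C[m][i]*1000,1).tolist())
    cv2.imwrite(f'pics/z{n}.png',cv2.resize(im[185:245,230:315] if n=='top' else im[190:265,290:350],None,fx=7,fy=7,interpolation=cv2.INTER_CUBIC)[:420])
a=cv2.imread('pics/ztop.png');b=cv2.imread('pics/zside.png')
cv2.imwrite('pics/z.png',cv2.resize(np.hstack([a[:420],b[:420]]),None,fx=.78,fy=.78))
```

```text
top 0.096 76 [0.5173 0.0095 0.1031] [517.7  10. ] [37.2 12. ] 79.4 loc [-88.6 -45.2]
top 0.066 43 [0.5297 0.0079 0.0774] [530.3   9.1] [33.   9.6] 80.1 loc [-76.4 -48.4]
top 0.066 25 [0.5237 0.0384 0.0709] [522.7  38.7] [13.2 10.6] -90.0 loc [-78.3 -17.9]
top 0.066 56 [0.5068 0.0117 0.0775] [505.5  11.3] [33.7 12.9] 78.7 loc [-100.4  -41.6]
top 0.066 57 [0.4731 0.1045 0.0724] [472.7 109.1] [44.7 11.6] -80.6 loc [-114.3   60.6]
top roller high px [[480.0, 91.9, 81.2], [472.4, 91.9, 81.2], [479.9, 89.4, 80.9], [475.0, 94.6, 80.4], [475.0, 92.1, 80.0], [472.5, 94.7, 79.5], [472.5, 89.8, 78.9], [475.0, 89.8, 78.9], [477.6, 94.8, 78.8], [470.0, 94.8, 78.8], [477.6, 97.5, 78.1], [477.5, 87.4, 77.9], [477.6, 92.5, 77.5], [475.0, 87.5, 77.4]]
side 0.096 49 [0.5168 0.0129 0.1033] [517.5  10.8] [37.2 11.8] 80.6 loc [-88.7 -44.4]
side 0.066 90 [0.5177 0.0204 0.0766] [516.   19.5] [52.3 34.3] -84.1 loc [-88.5 -35.5]
side 0.066 55 [0.4725 0.1067 0.0721] [472.5 110.3] [50.1 11.3] -80.8 loc [-114.2   61.8]
side roller high px [[478.0, 93.5, 82.3], [469.8, 94.9, 80.8], [477.8, 95.5, 80.5], [475.5, 91.0, 80.3], [472.9, 90.4, 80.1], [470.3, 89.0, 79.1], [480.6, 93.6, 78.5], [480.3, 97.5, 78.5], [475.0, 96.8, 78.3], [475.4, 92.2, 77.8], [472.4, 95.6, 77.5], [477.7, 95.9, 77.3], [472.7, 91.2, 77.2], [469.7, 94.9, 77.2]]
```

View pics/z.png

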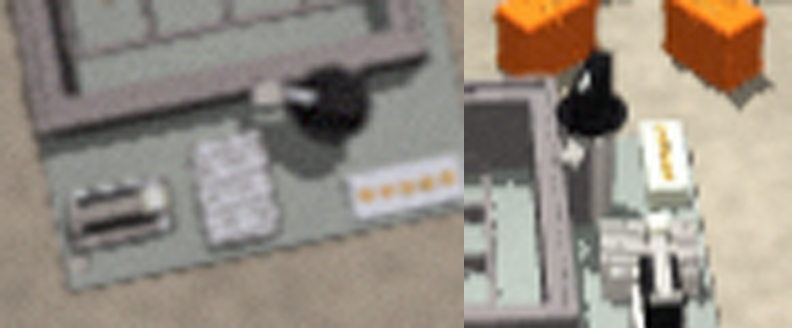

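Both views put the knob at (517.6, 10.4) with the bar at about 80° (0.29 rad already turned). I take it with a = 260°, so the wrist has range for the clockwise turn.

```bash
python3 -m creep '[[0,0,0,0,0,-8],[0,0,0,0,0,-16],[0,0,0,0,0,-24],[0,0,0,0,0,-32],[0,0,0,0,0,-40],[0,0,0,0,0,-48],[0,0,0,0,0,-56],[0,0,0,0,0,-64]]' 0.04 60
python3 -m creep '[[0,0,0,0,0,-8],[0,0,0,0,0,-16],[0,0,0,0,0,-24],[0,0,0,0,0,-32],[0,0,0,0,0,-40],[0,0,0,0,0,-48],[0,0,0,0,0,-56],[0,0,0,0,0,-64]]'
python3 plan.py 517.6,10.4,150,-100
```

```text
clock: 41.0
tcp_pos: [0.6384, -0.1447, 0.1838]
orientation: [-0.0, 0.128, 0.992, 0.0]
wrist_force: [0.4, -0.7, -0.3]
finger_gap: 0.0398
clock: 41.8
tcp_pos: [0.6385, -0.1447, 0.1838]
orientation: [0.0, -0.417, 0.909, 0.0]
wrist_force: [-0.2, 0.7, -0.1]
finger_gap: 0.04
now [ 638.5 -144.7  183.8] a -130.7 q6 -1.21 t 41.8 F [-0.2  0.7 -0.1] gap 0.04
517.6,10.4,150,-100 shift [-38.6 192.8  33.9] turn [  0.    0.  -30.7]
```

```bash
python3 -m creep '[[-0.004,0.02,0.003,0,0,-5],[-0.011,0.055,0.01,0,0,-10],[-0.018,0.09,0.017,0,0,-15],[-0.025,0.125,0.023,0,0,-20],[-0.031,0.155,0.028,0,0,-25],[-0.036,0.18,0.032,0,0,-29],[-0.0386,0.1928,0.034,0,0,-30.7],[-0.0386,0.1928,0.034,0,0,-30.7]]'
python3 -m creep '[[0,0,0,0,0,0],[0,0,0.01,0,0,0],[0,0,0.02,0,0,0],[0,0,0.03,0,0,0],[0,0,0.03,0,0,0],[0,0,0.03,0,0,0],[0,0,0.03,0,0,0],[0,0,0.03,0,0,0]]'
python3 plan.py 517.6,10.4,82,-100
python3 - <<'E'
from h import *
p,im,d=cam('side'); cv2.imwrite('pics/s8.png',cv2.resize(im[160:270,250:380],None,fx=5,fy=5,interpolation=cv2.INTER_CUBIC))
E
```

```text
clock: 42.6
tcp_pos: [0.5177, 0.0113, 0.1497]
orientation: [-0.0, -0.641, 0.768, 0.0]
wrist_force: [0.2, 0.2, -0.5]
finger_gap: 0.04
clock: 43.4
tcp_pos: [0.5194, 0.0089, 0.1199]
orientation: [0.0, -0.639, 0.769, -0.0]
wrist_force: [-0.6, -0.7, 0.2]
finger_gap: 0.04
now [519.4   8.9 119.9] a -100.5 q6 -1.52 t 43.4 F [-0.6 -0.7  0.2] gap 0.04
517.6,10.4,82,-100 shift [-1.1  2.  37.9] turn [-0.  -0.  -0.5]
```

View pics/s8.png

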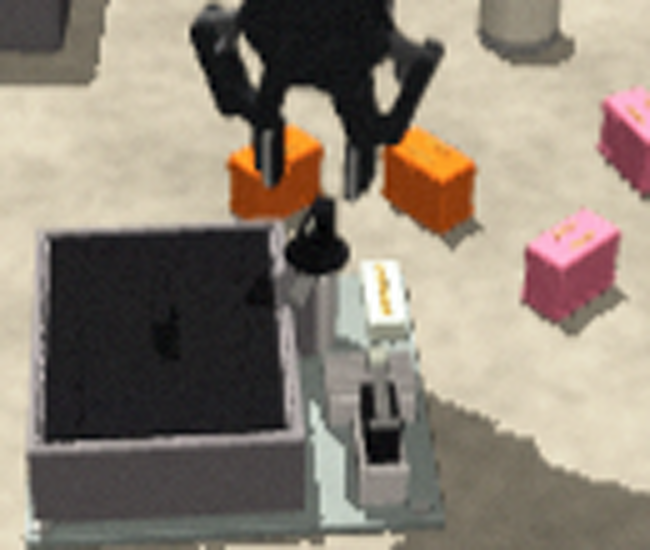

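The fingers straddle the bar (crop 322,215). Descend and close.

```bash
python3 -m creep '[[-0.001,0.002,0.008,0,0,0],[-0.001,0.002,0.018,0,0,0],[-0.001,0.002,0.028,0,0,0],[-0.001,0.002,0.035,0,0,0],[-0.001,0.002,0.038,0,0,0],[-0.001,0.002,0.038,0,0,0],[-0.001,0.002,0.038,0,0,0],[-0.001,0.002,0.038,0,0,0]]'
python3 plan.py
python3 -m creep '[[0,0,0,0,0,0],[0,0,0,0,0,0],[0,0,0,0,0,0],[0,0,0,0,0,0],[0,0,0,0,0,0],[0,0,0,0,0,0],[0,0,0,0,0,0],[0,0,0,0,0,0]]' 0.0 70
python3 plan.py 517.6,10.4,82,-100; python3 -c "
from h import *;print(env.get_state()['ft_torque'])"
```

```text
clock: 44.25
tcp_pos: [0.5176, 0.0103, 0.0819]
orientation: [0.0, -0.639, 0.769, -0.0]
wrist_force: [0.3, 0.3, 1.0]
finger_gap: 0.0401
now [517.6  10.3  81.9] a -100.5 q6 -1.52 t 44.25 F [0.3 0.3 1. ] gap 0.0401
clock: 45.05
tcp_pos: [0.5178, 0.0103, 0.082]
orientation: [0.0, -0.639, 0.769, -0.001]
wrist_force: [0.1, 0.0, 5.8]
finger_gap: 0.0103
now [517.8  10.3  82. ] a -100.5 q6 -1.52 t 45.05 F [0.1 0.  5.8] gap 0.0103
517.6,10.4,82,-100 shift [-0.   0.2  0. ] turn [-0.1  0.  -0.5]
[ 0.12597919 -0.07082813  0.05138868]
```

```bash
python3 -m creep '[[0,0,0,0,0,6],[0,0,0,0,0,12],[0,0,0,0,0,18],[0,0,0,0,0,24],[0,0,0,0,0,30],[0,0,0,0,0,36],[0,0,0,0,0,42],[0,0,0,0,0,48]]'
python3 -c "
from h import *;print(env.get_state()['ft_torque'])"
python3 -m creep '[[0,0,0,0,0,1],[0,0,0,0,0,3],[0,0,0,0,0,5],[0,0,0,0,0,7],[0,0,0,0,0,9],[0,0,0,0,0,10],[0,0,0,0,0,10],[0,0,0,0,0,10]]'
python3 plan.py; python3 -c "
from h import *;print(env.get_state()['ft_torque'])"
```

```text
clock: 45.85
tcp_pos: [0.5182, 0.0101, 0.082]
orientation: [0.001, -0.269, 0.963, -0.001]
wrist_force: [0.6, 0.1, 4.7]
finger_gap: 0.0105
[-0.06485481 -0.30410624  0.04723486]
clock: 46.65
tcp_pos: [0.5183, 0.01, 0.082]
orientation: [0.001, -0.187, 0.982, -0.001]
wrist_force: [2.5, -1.4, 5.2]
finger_gap: 0.0102
now [518.3  10.   82. ] a -158.5 q6 -0.51 t 46.65 F [ 2.5 -1.4  5.2] gap 0.0102
[-0.21122252 -0.49591304 -0.08915948]
```

```bash
T='python3 -c "from h import *;s=env.get_state();print(s[\"ft_torque\"])"'
python3 -m creep '[[0,0,0,0,0,1],[0,0,0,0,0,2],[0,0,0,0,0,3],[0,0,0,0,0,4],[0,0,0,0,0,5],[0,0,0,0,0,6],[0,0,0,0,0,6],[0,0,0,0,0,6]]'
eval $T
python3 -m creep '[[0,0,0,0,0,1],[0,0,0,0,0,2],[0,0,0,0,0,3],[0,0,0,0,0,4],[0,0,0,0,0,5],[0,0,0,0,0,6],[0,0,0,0,0,6],[0,0,0,0,0,6]]'
eval $T
python3 plan.py
```

```text
clock: 47.45
tcp_pos: [0.5183, 0.01, 0.082]
orientation: [0.001, -0.135, 0.991, -0.001]
wrist_force: [3.4, -1.5, 5.0]
finger_gap: 0.0104
[-0.27925191 -0.51264292  0.07853621]
clock: 48.25
tcp_pos: [0.5183, 0.0099, 0.082]
orientation: [0.001, -0.083, 0.997, -0.001]
wrist_force: [1.9, -1.6, 3.9]
finger_gap: 0.0102
[-0.25909263 -0.55286644  0.0791342 ]
now [518.3   9.9  82. ] a -170.4 q6 -0.3 t 48.25 F [ 1.9 -1.6  3.9] gap 0.0102
```

```bash
python3 -m creep '[[0,0,0,0,0,1],[0,0,0,0,0,2],[0,0,0,0,0,3],[0,0,0,0,0,4],[0,0,0,0,0,5],[0,0,0,0,0,6],[0,0,0,0,0,7],[0,0,0,0,0,8]]'
python3 - <<'E'
from m import *
def g():
    s=env.get_state(); return np.round([s['ft_torque'][2],s['tau'][5]],3)
print(g())
for n in('side','top','side','top'):
    p,im,d=cam(n); print(g())
    if n=='side': cv2.imwrite('pics/s9.png',cv2.resize(im[190:270,270:370],None,fx=7,fy=7,interpolation=cv2.INTER_CUBIC))
E
python3 plan.py
```

```text
clock: 49.05
tcp_pos: [0.5183, 0.0099, 0.082]
orientation: [0.001, -0.013, 1.0, -0.001]
wrist_force: [2.8, -2.4, 5.8]
finger_gap: 0.0103
[0.266 0.039]
[0.169 0.192]
[0.141 0.21 ]
[0.114 0.132]
[0.078 0.113]
now [518.3   9.9  82. ] a -178.4 q6 -0.16 t 49.25 F [ 2.9 -1.7  5.6] gap 0.0104
```

View pics/s9.png

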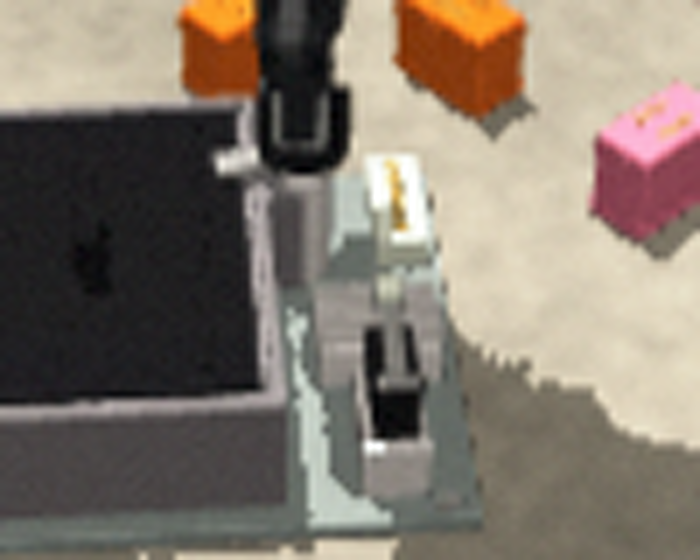

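The dog tip lies over the lid (crop 220,162). Torque reached 0.27 N m while turning, so the ratchet is slipping. I add a few degrees for margin, then release and measure the bar angle.

```bash
python3 -m creep '[[0,0,0,0,0,1],[0,0,0,0,0,2],[0,0,0,0,0,3],[0,0,0,0,0,4],[0,0,0,0,0,5],[0,0,0,0,0,6],[0,0,0,0,0,6],[0,0,0,0,0,6]]'
python3 plan.py
python3 -m creep '[[0,0,0,0,0,0],[0,0,0,0,0,0],[0,0,0,0,0,0],[0,0,-0.005,0,0,0],[0,0,-0.025,0,0,0],[0,0,-0.05,0,0,0],[0,0,-0.08,0,0,0],[0,0,-0.1,0,0,0]]' 0.04 60
python3 - <<'E'
from m import *
p,im,d=cam('side'); C=cloud(p,d); z=C[...,2]
q=(C[...,0]>.45)&(C[...,0]<.6)&(C[...,1]>-.05)&(C[...,1]<.06)&(z>.096)&(z<.112)
for mk,s,c in comps(C,im,q,8,300): print(s[4],np.round(C[mk].mean(0),4),*rect(C[mk]))
E
python3 plan.py 475,92,160,10.8
```

```text
clock: 50.05
tcp_pos: [0.5183, 0.0098, 0.082]
orientation: [0.001, 0.039, 0.999, -0.001]
wrist_force: [3.3, -1.8, 5.2]
finger_gap: 0.0103
now [518.3   9.8  82. ] a 175.6 q6 -0.06 t 50.05 F [ 3.3 -1.8  5.2] gap 0.0103
clock: 50.85
tcp_pos: [0.5175, 0.0104, 0.1836]
orientation: [0.001, 0.039, 0.999, -0.0]
wrist_force: [-0.1, -0.4, -0.7]
finger_gap: 0.0402
61 [0.5169 0.012  0.103 ] [516.8  11.9] [34.9 14.9] -1.2
now [519.1  10.2 186.5] a 175.5 q6 -0.06 t 50.9 F [ 0.9 -1.   3.1] gap 0.0398
475,92,160,10.8 shift [50.5 78.1 26.2] turn [5.000e-01 1.000e-01 1.647e+02]
```

Bar angle is now about -2°, so dog + ratchet is about 1.73 rad and the slip about 0.33 rad. Next is the door switch: shut the fingers and go above the roller (475, 92.5).

```bash
python3 -m creep '[[0,0,0,0,0,8],[0,0,0,0,0,16],[0,0,0,0,0,24],[0,0,0,0,0,32],[0,0,0,0,0,40],[0,0,0,0,0,48],[0,0,0,0,0,56],[0,0,0,0,0,64]]' 0.0 40
python3 plan.py 475,92.5,130,100.8
```

```text
clock: 51.7
tcp_pos: [0.5168, 0.0105, 0.1811]
orientation: [-0.0, 0.565, 0.825, -0.0]
wrist_force: [-0.3, 0.1, 0.4]
finger_gap: 0.0002
now [516.8  10.5 181.1] a 111.2 q6 1.07 t 51.7 F [-0.3  0.1  0.4] gap 0.0002
475,92.5,130,100.8 shift [91.6 -9.3 51.1] turn [-0.  -0.  10.4]
```

```bash
python3 -m creep '[[0.02,-0.002,0.005,0,0,3],[0.045,-0.005,0.012,0,0,6],[0.07,-0.007,0.022,0,0,9],[0.087,-0.009,0.035,0,0,10.4],[0.0916,-0.0093,0.05,0,0,10.4],[0.0916,-0.0093,0.07,0,0,10.4],[0.0916,-0.0093,0.08,0,0,10.4],[0.0916,-0.0093,0.08,0,0,10.4]]'
python3 plan.py 475,92.5,84,100.8
python3 - <<'E'
from h import *
p,im,d=cam('side'); cv2.imwrite('pics/s10.png',cv2.resize(im[180:260,270:370],None,fx=7,fy=7,interpolation=cv2.INTER_CUBIC))
E
```

```text
clock: 52.5
tcp_pos: [0.4735, 0.0922, 0.1]
orientation: [-0.001, 0.636, 0.772, -0.001]
wrist_force: [0.8, -0.5, -0.1]
finger_gap: -0.0003
now [473.5  92.2 100. ] a 101.1 q6 1.4 t 52.5 F [ 0.8 -0.5 -0.1] gap -0.0003
475,92.5,84,100.8 shift [ 0.   1.6 16. ] turn [-0.2 -0.   0.3]
```

View pics/s10.png

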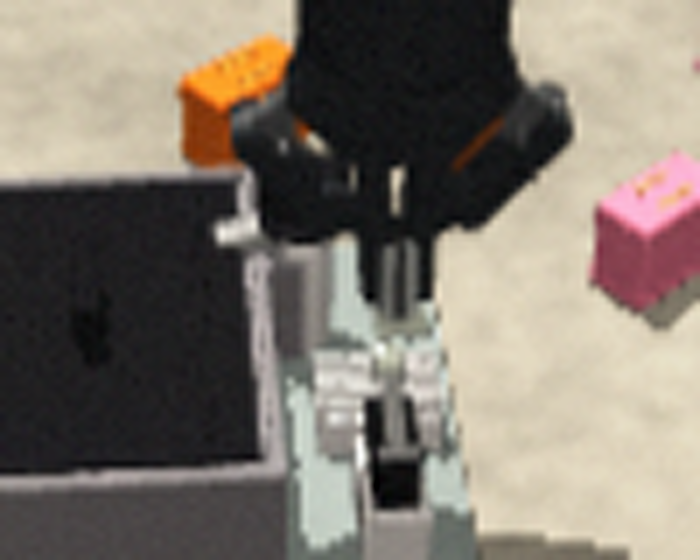

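The shut tips sit right over the white roller (crop 388,355). Approach to 82 mm, then look for contact.

```bash
python3 -m creep '[[0,0.0015,0.004,0,0,0],[0,0.0015,0.008,0,0,0],[0,0.0015,0.012,0,0,0],[0,0.0015,0.016,0,0,0],[0,0.0015,0.018,0,0,0],[0,0.0015,0.018,0,0,0],[0,0.0015,0.018,0,0,0],[0,0.0015,0.018,0,0,0]]'
python3 plan.py
python3 -m creep '[[0,0,0.001,0,0,0],[0,0,0.002,0,0,0],[0,0,0.003,0,0,0],[0,0,0.004,0,0,0],[0,0,0.005,0,0,0],[0,0,0.005,0,0,0],[0,0,0.005,0,0,0],[0,0,0.005,0,0,0]]'
python3 - <<'E'
from h import *
F=[]
for _ in range(3): F.append(env.get_state()['wrist_force'][2]); env.read_camera('top')
print(F)
E
python3 plan.py
```

```text
clock: 53.35
tcp_pos: [0.4766, 0.0925, 0.0836]
orientation: [0.0, 0.636, 0.772, 0.0]
wrist_force: [0.6, -0.6, -0.1]
finger_gap: 0.0004
now [476.6  92.5  83.6] a 101.1 q6 1.4 t 53.35 F [ 0.6 -0.6 -0.1] gap 0.0004
clock: 54.15
tcp_pos: [0.4765, 0.0924, 0.0785]
orientation: [0.0, 0.636, 0.772, -0.0]
wrist_force: [-0.9, -1.4, 1.0]
finger_gap: -0.0002
[np.float64(0.9584825797358523), np.float64(1.2455967875102125), np.float64(0.8120149571233248)]
now [476.5  92.4  78.5] a 101.1 q6 1.4 t 54.3 F [ 0.2 -0.6  1.7] gap 0.0001
```

```bash
python3 -m creep '[[0,-0.001,0.001,0,0,0],[0,-0.001,0.002,0,0,0],[0,-0.001,0.003,0,0,0],[0,-0.001,0.004,0,0,0],[0,-0.001,0.005,0,0,0],[0,-0.001,0.006,0,0,0],[0,-0.001,0.006,0,0,0],[0,-0.001,0.006,0,0,0]]'
python3 - <<'E'
from m import *
F=[]
for _ in range(2): F.append(env.get_state()['wrist_force'][2]); p,im,d=cam('side'); F.append(env.get_state()['wrist_force'][2]);
print(np.round(F,2))
E
python3 plan.py
```

```text
clock: 55.1
tcp_pos: [0.4758, 0.0922, 0.0726]
orientation: [0.0, 0.636, 0.772, 0.0]
wrist_force: [1.0, -1.3, 3.3]
finger_gap: -0.0003
[3.31 3.47 3.47 3.86]
now [475.8  92.2  72.6] a 101.1 q6 1.4 t 55.2 F [ 1.8 -2.5  3.9] gap -0.0001
```

Force 3.5 N at 72.6 mm fits contact at 79 mm. I go 3.2 mm further (about 9.5 mm down, mid window) and hold for over 2 s.

```bash
python3 -m creep '[[0,0,0.0008,0,0,0],[0,0,0.0016,0,0,0],[0,0,0.0024,0,0,0],[0,0,0.0032,0,0,0],[0,0,0.0032,0,0,0],[0,0,0.0032,0,0,0],[0,0,0.0032,0,0,0],[0,0,0.0032,0,0,0]]'
python3 -m creep '[[0,0,0,0,0,0],[0,0,0,0,0,0],[0,0,0,0,0,0],[0,0,0,0,0,0],[0,0,0,0,0,0],[0,0,0,0,0,0],[0,0,0,0,0,0],[0,0,0,0,0,0]]'
python3 -m creep '[[0,0,0,0,0,0],[0,0,0,0,0,0],[0,0,0,0,0,0],[0,0,0,0,0,0],[0,0,0,0,0,0],[0,0,0,0,0,0],[0,0,0,0,0,0],[0,0,0,0,0,0]]'
python3 plan.py
python3 - <<'E'
from m import *
p,im,d=cam('side'); C=cloud(p,d); z=C[...,2]
cv2.imwrite('pics/s11.png',cv2.resize(im[200:260,290:350],None,fx=8,fy=8,interpolation=cv2.INTER_CUBIC))
print(np.round(env.get_state()['wrist_force'],2))
E
```

```text
clock: 56.0
tcp_pos: [0.4757, 0.0922, 0.0694]
orientation: [0.0, 0.636, 0.772, -0.0]
wrist_force: [1.1, -3.8, 4.8]
finger_gap: -0.0002
clock: 56.8
tcp_pos: [0.4757, 0.0922, 0.0694]
orientation: [0.0, 0.636, 0.772, -0.0]
wrist_force: [0.5, -3.1, 6.5]
finger_gap: 0.0003
clock: 57.6
tcp_pos: [0.4757, 0.0921, 0.0694]
orientation: [0.0, 0.636, 0.772, -0.0]
wrist_force: [1.8, -2.8, 4.8]
finger_gap: 0.0001
now [475.7  92.1  69.4] a 101.1 q6 1.4 t 57.6 F [ 1.8 -2.8  4.8] gap 0.0001
[ 1.3  -4.04  4.05]
```

Force averages about 5 N, inside the 4–6 N window. Now let it spring back, then repeat.

```bash
Z='[[0,0,0,0,0,0],[0,0,0,0,0,0],[0,0,0,0,0,0],[0,0,0,0,0,0],[0,0,0,0,0,0],[0,0,0,0,0,0],[0,0,0,0,0,0],[0,0,0,0,0,0]]'
python3 -m creep '[[0,0,-0.003,0,0,0],[0,0,-0.008,0,0,0],[0,0,-0.014,0,0,0],[0,0,-0.018,0,0,0],[0,0,-0.018,0,0,0],[0,0,-0.018,0,0,0],[0,0,-0.018,0,0,0],[0,0,-0.018,0,0,0]]'
python3 -m creep '[[0,0,0,0,0,0],[0,0,0.003,0,0,0],[0,0,0.006,0,0,0],[0,0,0.008,0,0,0],[0,0,0.009,0,0,0],[0,0,0.01,0,0,0],[0,0,0.01,0,0,0],[0,0,0.01,0,0,0]]'
python3 plan.py .,.,69.4,.
```

```text
clock: 58.45
tcp_pos: [0.4752, 0.0923, 0.087]
orientation: [-0.0, 0.636, 0.772, -0.0]
wrist_force: [-0.0, 0.4, 0.3]
finger_gap: -0.0004
clock: 59.25
tcp_pos: [0.4756, 0.0922, 0.0774]
orientation: [0.0, 0.636, 0.772, -0.0]
wrist_force: [-0.9, -0.9, 1.2]
finger_gap: 0.0002
now [475.6  92.2  77.4] a 101.1 q6 1.4 t 59.25 F [-0.9 -0.9  1.2] gap 0.0002
.,.,69.4,. shift [ 0. -0.  8.] turn [0. 0. 0.]
```

```bash
python3 -m creep '[[0,0,0.001,0,0,0],[0,0,0.002,0,0,0],[0,0,0.0035,0,0,0],[0,0,0.005,0,0,0],[0,0,0.0065,0,0,0],[0,0,0.0075,0,0,0],[0,0,0.008,0,0,0],[0,0,0.008,0,0,0]]'
python3 -m creep '[[0,0,0,0,0,0],[0,0,0,0,0,0],[0,0,0,0,0,0],[0,0,0,0,0,0],[0,0,0,0,0,0],[0,0,0,0,0,0],[0,0,0,0,0,0],[0,0,0,0,0,0]]'
python3 -m creep '[[0,0,0,0,0,0],[0,0,0,0,0,0],[0,0,0,0,0,0],[0,0,0,0,0,0],[0,0,0,0,0,0],[0,0,0,0,0,0],[0,0,0,0,0,0],[0,0,0,0,0,0]]'
python3 -m creep '[[0,0,0,0,0,0],[0,0,0,0,0,0],[0,0,0,0,0,0],[0,0,0,0,0,0],[0,0,-0.003,0,0,0],[0,0,-0.008,0,0,0],[0,0,-0.02,0,0,0],[0,0,-0.04,0,0,0]]'
python3 plan.py 400,150,300,100.8
```

```text
clock: 60.05
tcp_pos: [0.476, 0.0919, 0.0695]
orientation: [0.001, 0.636, 0.772, -0.0]
wrist_force: [-0.3, -3.7, 4.9]
finger_gap: -0.0002
clock: 60.85
tcp_pos: [0.476, 0.092, 0.0695]
orientation: [0.001, 0.636, 0.772, 0.0]
wrist_force: [0.4, -4.1, 4.8]
finger_gap: -0.0003
clock: 61.65
tcp_pos: [0.476, 0.092, 0.0695]
orientation: [0.001, 0.636, 0.772, 0.0]
wrist_force: [0.1, -3.4, 5.5]
finger_gap: -0.0
clock: 62.45
tcp_pos: [0.4737, 0.0926, 0.1088]
orientation: [-0.002, 0.635, 0.772, -0.001]
wrist_force: [0.9, 0.3, 0.3]
finger_gap: -0.0001
now [473.7  92.6 108.8] a 101.1 q6 1.4 t 62.45 F [0.9 0.3 0.3] gap -0.0001
400,150,300,100.8 shift [  70.7  -62.  -190.9] turn [-0.2 -0.1  0.3]
```

```bash
python3 -m creep '[[0,0,-0.03,0,0,0],[0,0,-0.08,0,0,0],[0.03,-0.02,-0.12,0,0,0],[0.07,-0.03,-0.15,0,0,0],[0.12,-0.04,-0.17,0,0,0],[0.17,-0.05,-0.18,0,0,0],[0.22,-0.05,-0.18,0,0,0],[0.24,-0.05,-0.18,0,0,0]]'
python3 fin.py 9; python3 plan.py
python3 - <<'E'
from m import *
f=np.load('top9.npz'); cv2.imwrite('pics/last.png',cv2.resize(f['im'][40:300,160:500],None,fx=2.3,fy=2.3))
p=env.camera_params('top')
for t in('0','9'):
    f=np.load(f'top{t}.npz'); im=f['im'];C=cloud(p,f['d']); z=C[...,2]
    print(t,'tins',[np.round(rect(C[mk])[0]) for mk,s,c in comps(C,im,(z>.05)&(z<.066)&(C[...,1]<-.28)&(C[...,0]<.6)&(C[...,0]>.3),200,900)])
E
```

```text
clock: 63.25
tcp_pos: [0.3785, 0.321, 0.2906]
orientation: [-0.0, 0.635, 0.773, 0.001]
wrist_force: [0.6, -0.4, -0.6]
finger_gap: -0.0
top lid local [ 1.2 -0.8] [167.3 126.1] -78.3 plane slope [-0.0007  0.0011] z 0.0625
top bar top 77 [0.5168 0.0095 0.1029] [517.3   9.8] [35.1 11.5] -4.2
top roller 31 [0.4749 0.0958 0.076 ] zmax 0.08103980791143972 [475.2 100.7] [26.3 10.2] 88.8
side lid local [ 0.4 -2.2] [172.4 126.6] -79.4 plane slope [-0.0002 -0.0022] z 0.0639
side bar top 78 [0.517  0.0122 0.1007] [517.2  12.2] [35.6 14.3] -2.1
side roller 36 [0.4742 0.0988 0.0752] zmax 0.08049057086144451 [474.4 102.2] [34.1 10.9] -84.8
now [378.5 321.5 289.6] a 101.4 q6 1.91 t 63.35 F [ 0.2 -0.7  0. ] gap -0.0001
0 tins [array([ 530., -335.]), array([ 474., -660.]), array([ 411., -346.])]
9 tins [array([ 530., -334.]), array([ 473., -659.]), array([ 410., -346.])]
```

View pics/last.png

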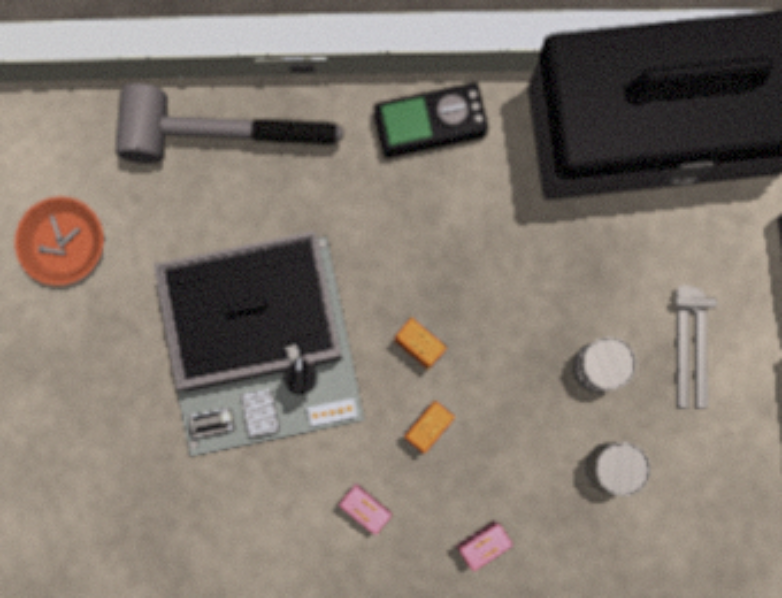

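The dog tip lies over the lid's edge (292,350), the lid is flush, the roller is back up, and tins, decoys, opener and saucer are where they were. Handing in.

```bash
python3 -c "
from workcell import env
print(env.hand_in(), env.get_state()['clock'])"
```

```text
the job is handed in; nothing more can be done
the job is handed in; nothing more can be done
```

The job is done and handed in after about 63 s of the 210 s allowed; `hand_in()` gives no verdict.

- **Packs:** all four white packs stand in slots 1–4, with tops at 54 mm. I last checked them just before laying the lid, which now hides them.
- **Lid:** it was pressed home with 12 N. Its top is at 62.5 mm from the top camera and 63.9 mm from the side camera, against a 62 mm lip. It slopes about 0.002 rad and is 1–2 mm off centre. The two cameras differ by 1–1.5 mm, within their calibration.
- **Clamp:** the dog lies over the lid's edge. The knob angle from the images is about 1.75 rad, so the ratchet slipped about 0.35 rad if the dog is on its stop at 1.4. Torque peaked at 0.27 N m during the slip. It read noisily and lower in other samples, so I relied on the bar angle.
- **Door switch:** I pressed it twice about 9.5 mm down (an estimated 0.23 rad). Each hold lasted about 2 s at about 5 N, with single readings of 4.0 to 6.5 N. Afterwards the roller was back at its rest height. I did not read the lever angle directly; I inferred it from height and force.
- **Bystanders:** the two tins measured within 1 mm of where they were. The opener, saucer and coloured look-alikes look unmoved in the last picture.

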